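# Clamp a chamber slide on a microscope stage and dial it over the objective

## Task

Lay the chamber slide flat in the slide holder on the microscope's stage, against its stops, and swing the holder's finger shut against the slide's corner. Then turn the stage's drive knob, never pushing the stage itself along, until the black pointer lines up with the red mark on the scale. Let go and leave the other things on the bench where they are.

Things in the scene. Friction and masses are not known exactly. Their poses are not given: they have to be found in the camera images.
- microscope: Compact inverted microscope, fixed: light-grey housing 200 (x) by 300 (y) by 100 mm high. Origin: centre of its underside; z up, x away from the robot's side, y to the left, along the stage's travel. On top: the dark carriage with the slide holder, the black drive knob near the front right corner, a white scale (black 5 mm ticks, one red line) along the rear (+x) edge.
- carriage: Stage carriage: dark plate 110 (x) by 130 (y) by 10 mm, its top 116 mm above the bench, a window 60 (y) by 19 mm in its middle, a small ear on the right for the finger's pivot. Origin: centre of the plate's underside; axes as the microscope's. Slides along y only, driven by the knob; 45 mm travel. It starts parked to the left (+y). Stiff: it takes about 20 N to push it along, which is not allowed.
- holder (a point): Place for the centre of the slide's underside, on the plate's top; axes as the carriage's. The slide lies along y, either way round. Stops: aluminium, 6 mm high, rounded tops: two behind, faces 13 mm to +x, 12 mm long, centred 31 mm to either side (50 mm free between them for a finger), 8 mm thick; one at the left, face 38 mm to +y. Front and right are open but for the swing finger.
- slide: Eight-well chamber slide with clear lid: a flat white block with pinkish wells and one blue end, 26 (x) by 76 (y) by 11 mm high, about 25 g, lying on the bench to the right. Origin: centre of its underside; y along its length, z up. Best gripped across its 26 mm width at the middle.
- clip (a joint): Angle of the holder's swing finger about its vertical pivot, rad: 0 with its pin on the corner of a slide on its stops, growing as it opens (counter-clockwise from above, pin towards the robot and right); starts 0.7 to 0.95, limits -0.15 and 1.0. Stays where left; takes 0.6 N at the pin. As it shuts, the pin meets the slide's front right corner and pushes it to the rear left, onto the stops.
- clip_pin (a point): Top centre of the upright black pin at the swing finger's end, the place to push. The pin is 10 mm in diameter from 11 to 27 mm above the plate (8 mm steel below, which touches the slide), 35 mm from the pivot. Push it in an arc round the pivot, from the front right to the rear left.
- clip_pivot (a point): Top centre of the swing finger's pivot, 8 mm above the plate, fixed to the carriage at x = +9, y = -65.5 mm from its centre. With the finger shut the pin is 24.7 mm to -x and 24.7 mm to +y of it, in the carriage's axes.
- knob_grip (a point): On the knob's vertical axis at the height to grip, 152 mm above the bench. Black ribbed knob, 36 mm in diameter, from 136 to 162 mm above the bench, over a grey block 50 by 46 mm whose top is at 128 mm. Clockwise from above moves the carriage right (-y), 7 mm per radian. Stiff, about 0.14 N m; stays where left. The point turns with the knob.
- pointer (a point): Tip of the black tapering pointer on the carriage's rear edge, just above the scale; moves with the carriage.
- mark (a point): The red line on the white scale, fixed to the microscope (2 mm wide, running along x across the scale); axes as the microscope's. The pointer is on the mark when its y in this frame is 0; the pointer starts at +15 to +25 mm.
- dish: Bystander: closed round culture dish, diameter 63 mm, 15 mm high, origin at the centre of its underside.
- dropper: Bystander: amber glass dropper bottle, diameter 33 mm, 102 mm high, origin at the centre of its underside.
- slidebox: Bystander: shut blue slide box, 177 (x) by 97 (y) by 35 mm high, origin at the centre of its underside.
Things that resemble listed ones, but are neither listed nor needed, are in the scene too. Of the things that look like the slide, the middle-sized one is meant.

How it is judged (in metres and radians):
On the way, in this order (a step that is already met when the one before it is completed fails the run):
1. the slide lies flat in the holder (within 5 mm of its place) and has been let go (distance between slide and holder below 0.005 m and angle between slide's own z axis and vertical below 0.05 rad and angle between the y axis of slide and the y axis of microscope, either way round below 0.15 rad and contact force between the fingers and slide below 0.2 N), for 0.2 s.
2. the finger is shut and holds the slide against the stops (within 3 mm) (value of joint clip below 0.08 rad and distance between slide and holder below 0.003 m and angle between the y axis of slide and the y axis of microscope, either way round below 0.08 rad), for 0.2 s.
3. the pointer is on the red mark (within 1.5 mm) (y of pointer in the frame of mark between -0.0015 and 0.0015 m), for 0.2 s.
At the end, for the whole second after the job is handed in: The pointer stands within 1.5 mm of the red mark; the slide lies flat and still in the holder, within 3 mm of its place against the stops, and the finger is shut against it (within 0.08 rad); everything is let go (all of step 2 and all of step 3 and angle between slide's own z axis and vertical below 0.05 rad and linear speed of slide below 0.01 m/s); the robot touches nothing.
It fails at once if the stage is pushed by hand: more than 20 N on the carriage (contact force between any of the arm, the fingers and carriage above 20 N).
It fails at once if the slide is turned over or stood on edge (angle between slide's own z axis and vertical above 0.7 rad).
It fails at once if a bystander is shifted by more than 20 mm or tipped (distance of any of dish, dropper, slidebox from where it was at the start of the episode above 0.02 m or angle between dropper's own z axis and vertical above 0.3 rad).
It also fails if it takes over 72 s, if anything falls off the work surface, if the arm or the gripper's body presses on something with over 40 N, if the wrist force passes 120 N, or if a joint passes its speed limit or range.

## Robot

A 6-joint arm with a two-finger parallel gripper is mounted at the origin on the work surface. World frame = base frame: x ahead of the robot, y to its left, z up, the work surface at z = 0. Lengths are in m, angles in degrees, forces in N, time in s.
With the tool pointing down it reaches from about 0.35 to 0.875 m from the base axis. Payload 4.2 kg.
Tool frame: the origin (TCP) lies at the very end of the fingers, on their centre line; the grasp point (between the pads) lies 19 mm behind it; z points along the fingers, x is the direction in which the jaws open and shut, and the axes are right-handed (so a half turn about z gives the same grasp; the last joint's range is limited). The gripper opens to 87 mm and grips with 3 to 60 N. Pads are 19 mm wide; open, the fingers measure 117 mm over their backs; the gripper's body (75 mm by 190 mm) begins 51 mm behind the grasp point.
Start: joints at [86.78, 22.042, 0.453, 0, -68.411, -14.817], TCP at [0.193, 0.594, 0.223] pointing down, gripper open.
Joint ranges: [-179.83, 179.83], [-69.29, 118.12], [-61.27, 80.66], [-181.25, 117.63], [-171.15, -9.14], [-177.46, 177.46]. Speed limits (degrees/s): [159.86, 159.86, 180, 180, 180, 180].

## Interface

Orientations are given as a 3x3 rotation matrix whose columns are the frame's x, y, z axes.
In Python, from station import r gives the robot as it stands.
- The arm moves only by the tool move_arm, never from a script. Its argument "series" is a list that holds one entry, the list of rows, each a list of 7 numbers: the shift along the tool's x, y, z in cm, then the turn, a rotation vector about the tool's x, y, z in degrees, then the opening, from -1 (shut) to 1 (fully open). In form: [[[dx, dy, dz, wx, wy, wz, fingers], ...]]. A call has 1 to 12 rows; each row shifts and turns the commanded pose from where the row before left it, along the tool's axes as they then stand; what a row does not reach is not made up. A row lasts 1/8 s, in which the tool goes at most 62.5 mm and 10.7 degrees, less where a joint would pass 70% of its speed; a pose out of reach is approached as far as the arm can. A call is refused whole if a number of a shift passes 6.25 or a number of a turn 10.7, either way. A call with a gripper value outside its range is refused whole. The fingers move at their own pace and stop on an object; the grip force is fixed at half the most. Time passes only in rows, so rows that do not move let the fingers close. It gives the time, the measured TCP pose, the force and the opening at its end, in the units of the state.
- r.sense(): the state, without advancing time (a new reading comes with each control period).
- r.capture(name): name is "scene" or "top" or "wrist"; returns a dict with "color" (420x560x3 uint8, blue, green, red), "fx", "fy", "cx", "cy" (pixels), "D" ([k1, k2, p1, p2, k3] as OpenCV has them; the pictures are not rectified), "rvec" (rotation vector, rad) and "tvec" (3), from world to camera coordinates, as OpenCV has them; the wrist camera has in their place "tool_from_camera" (4x4, takes a point from camera to tool coordinates, whose origin is the TCP and whose axes are the tool frame's). Camera axes: x right, y down, z forward; pixel columns grow to the right and rows downward; lengths in m; the calibration is good to about 2 mm. A picture is of the moment at which its call begins: read the wrist's pose just before it. There is no depth.
- r.finish_job(): hands the job in, once; it reports no verdict.
The state is a dict: "time_s": time; "joints": joint angles; "joint_velocities": joint speeds; "effort": joint torques, N m; "tcp_pos": TCP position; "ee_rot": TCP orientation; "wrist_force": force on the tool from outside, world axes, zero at the start; "moment": the same for the moment, N m; "gripper_width": opening from 0.0 (shut) to 1.0 (fully open).
Only numpy, scipy, OpenCV 4.12 (cv2) and the standard library are available. Lean on these libraries where they do the work, as an engineer would, in place of code of your own. Each camera call takes 0.05 s, during which the arm holds its last target.

## Working session

There is one attempt and no reset: what is moved stays moved. The work goes in short steps, Python scripts to look and compute and a tool call to move; the robot and the scene stay as the last step left them, time stands still between calls to the robot, and variables do not carry over. Pictures are saved under pics/ and viewed, and the job is handed in when it is done.

Besides the shell and the picture viewer there is one more tool, called after "Request:" as name(argument=value, ...) on one line, values as JSON. move_arm: Moves the arm, as the interface text tells. Its arguments: {"type":"object","properties":{"series":{"type":"array","items":{"type":"array","items":{"type":"array","items":{"type":"number"}}}}},"required":["series"]}

```bash
ls; mkdir -p pics; cat > h.py <<'E'
import numpy as np, cv2
from station import r
def save(n,name):
    c=r.capture(n); cv2.imwrite('pics/'+name,c['color']); return c
E
python3 - <<'E'
from h import *
print(r.sense())
import pickle
for n in ['scene','top','wrist']:
    c=save(n,n+'0.png'); pickle.dump(c,open(n+'0.pkl','wb')); print({k:v for k,v in c.items() if k!='color'})
E
```

```text
pics
{'time_s': 0.0, 'joints': array([ 8.67776443e+01,  2.20899815e+01,  3.80110015e-01, -2.99812580e-02,
       -6.84136468e+01, -1.48171617e+01]), 'joint_velocities': array([ 0.07979793,  0.03713002, -0.01213124,  0.00602435, -0.07452385,
        0.00738587]), 'effort': array([ 2.24236605e-04, -3.90657377e+01,  1.87400472e+01,  4.21972588e+00,
        1.09543267e-02, -1.89014427e-04]), 'tcp_pos': array([0.19332897, 0.59369868, 0.22146754]), 'ee_rot': array([[-3.09855744e-01, -9.50783387e-01, -6.06979376e-04],
       [-9.50781016e-01,  3.09856328e-01, -2.12499325e-03],
       [ 2.20848468e-03, -8.13368962e-05, -9.99997558e-01]]), 'wrist_force': array([0.19269623, 0.5305787 , 0.23398472]), 'moment': array([ 0.04208979, -0.04327895, -0.02796344]), 'gripper_width': 1.00042331632779}
{'fx': 418.5807629375048, 'fy': 418.5807629375048, 'cx': 284.97690508521146, 'cy': 214.81116872312856, 'D': array([0.03977909, 0.        , 0.        , 0.        , 0.        ]), 'rvec': array([ 2.06855335,  0.95524599, -0.49672474]), 'tvec': array([-0.37528114, -0.15811461,  1.44696499])}
{'fx': 532.5996099545455, 'fy': 532.5996099545455, 'cx': 295.64329737734477, 'cy': 202.31876545626687, 'D': array([-0.10815677,  0.        ,  0.        ,  0.        ,  0.        ]), 'rvec': array([ 2.1414846 , -2.19381095,  0.12917463]), 'tvec': array([0.03316525, 0.57285115, 1.51276327])}
{'fx': 369.50121131384634, 'fy': 369.50121131384634, 'cx': 271.91122834989125, 'cy': 205.58361183635148, 'D': array([-0.08966513,  0.        ,  0.        ,  0.        ,  0.        ]), 'tool_from_camera': array([[ 9.99999565e-01, -4.15222812e-04, -8.35646061e-04,
        -1.03374109e-03],
       [ 6.09452399e-04,  9.68773624e-01,  2.47946152e-01,
        -6.60174630e-02],
       [ 7.06598965e-04, -2.47946553e-01,  9.68773455e-01,
        -1.62252006e-01],
       [ 0.00000000e+00,  0.00000000e+00,  0.00000000e+00,
         1.00000000e+00]])}
```

View pics/scene0.png

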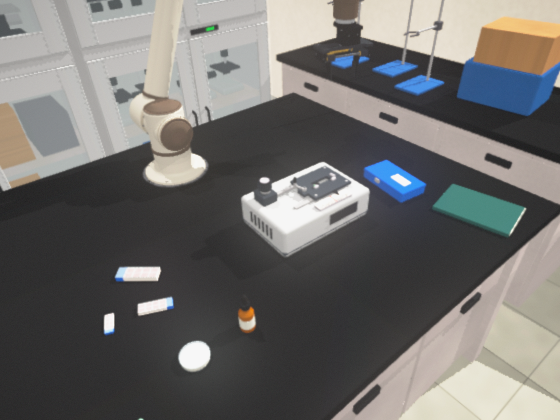

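View pics/top0.png

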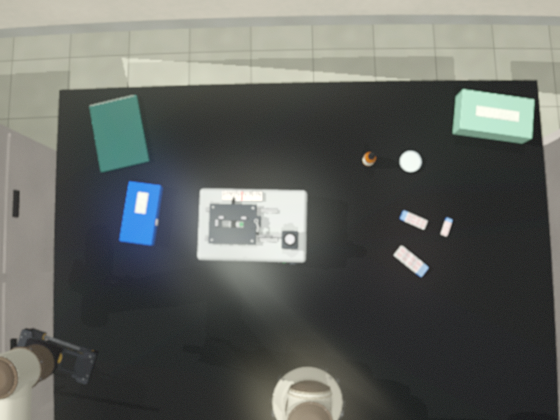

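View pics/wrist0.png

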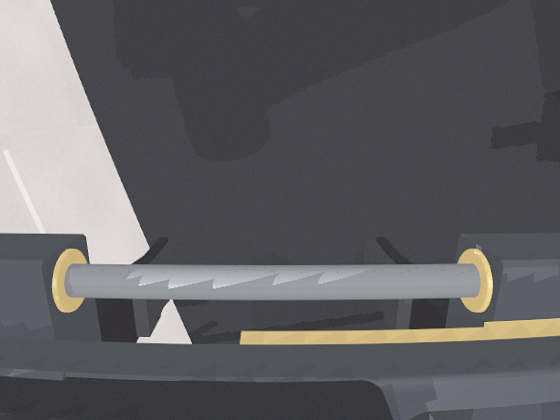

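Three slide look-alikes on the right: large (411,261), middle (414,220), small (447,227). Next I zoom in and measure them.

```bash
cat >> h.py <<'E'
def pix2world(c,uv,z,T=None):
    K=np.array([[c['fx'],0,c['cx']],[0,c['fy'],c['cy']],[0,0,1]])
    p=cv2.undistortPoints(np.array(uv,float).reshape(-1,1,2),K,c['D']).reshape(-1,2)
    d=np.c_[p,np.ones(len(p))]
    if T is None:
        R=cv2.Rodrigues(c['rvec'])[0]; o=-R.T@c['tvec']; d=d@R
    else:
        o=T[:3,3]; d=d@T[:3,:3].T
    s=(np.asarray(z)-o[2])/d[:,2]
    return o+d*s[:,None] if np.ndim(s) else o+d*s
def world2pix(c,X,T=None):
    K=np.array([[c['fx'],0,c['cx']],[0,c['fy'],c['cy']],[0,0,1]])
    X=np.array(X,float).reshape(-1,3)
    if T is None: rv,tv=c['rvec'],c['tvec']
    else:
        Ti=np.linalg.inv(T); rv=cv2.Rodrigues(Ti[:3,:3])[0]; tv=Ti[:3,3]
    return cv2.projectPoints(X,rv,tv,K,c['D'])[0].reshape(-1,2)
def Twrist(s,c):
    T=np.eye(4); T[:3,:3]=s['ee_rot']; T[:3,3]=s['tcp_pos']; return T@c['tool_from_camera']
def wrist(name):
    import pickle
    s=r.sense(); c=r.capture('wrist'); c['T']=Twrist(s,c); cv2.imwrite('pics/'+name,c['color'])
    pickle.dump(c,open(name[:-4]+'.pkl','wb')); return s,c
E
python3 - <<'E'
from h import *
import pickle
c=pickle.load(open('top0.pkl','rb')); im=c['color']
a=cv2.resize(im[180:275,190:315],None,fx=6,fy=6,interpolation=cv2.INTER_CUBIC); cv2.imwrite('pics/t_mic.png',a)
a=cv2.resize(im[200:285,385:465],None,fx=7,fy=7,interpolation=cv2.INTER_CUBIC); cv2.imwrite('pics/t_sl.png',a)
c2=pickle.load(open('scene0.pkl','rb'))
a=cv2.resize(c2['color'][150:260,230:380],None,fx=5,fy=5,interpolation=cv2.INTER_CUBIC); cv2.imwrite('pics/s_mic.png',a)
# blobs
hsv=cv2.cvtColor(im,cv2.COLOR_BGR2GRAY)
m=((im.max(2)>110)).astype(np.uint8); m[:, :385]=0; m[:200]=0; m[285:]=0; m[:,465:]=0
n,l,st,ce=cv2.connectedComponentsWithStats(m)
for i in range(1,n):
    if st[i,4]<20: continue
    ys,xs=np.where(l==i)
    p=pix2world(c,np.c_[xs,ys],0.011)[:,:2].astype(np.float32)
    print(ce[i],st[i,4],cv2.minAreaRect(p*1000))
print(pix2world(c,[[199,189],[306,191],[306,262],[197,260]],0.1))
E
```

```text
[413.29192547 219.45031056] 322 ((516.853759765625, -326.355224609375), (83.6473388671875, 34.20059585571289), 64.90341186523438)
[446.01197605 226.54491018] 167 ((493.3898010253906, -423.53021240234375), (25.50836753845215, 58.10639953613281), 68.31240844726562)
[410.66853933 260.70973783] 534 ((395.68359375, -313.4166564941406), (108.68757629394531, 42.708038330078125), 49.29907989501953)
[[ 0.60960133  0.28821361  0.1       ]
 [ 0.59682547 -0.00958829  0.1       ]
 [ 0.40063705 -0.00439423  0.1       ]
 [ 0.4128438   0.2949126   0.1       ]]
```

View pics/t_mic.png

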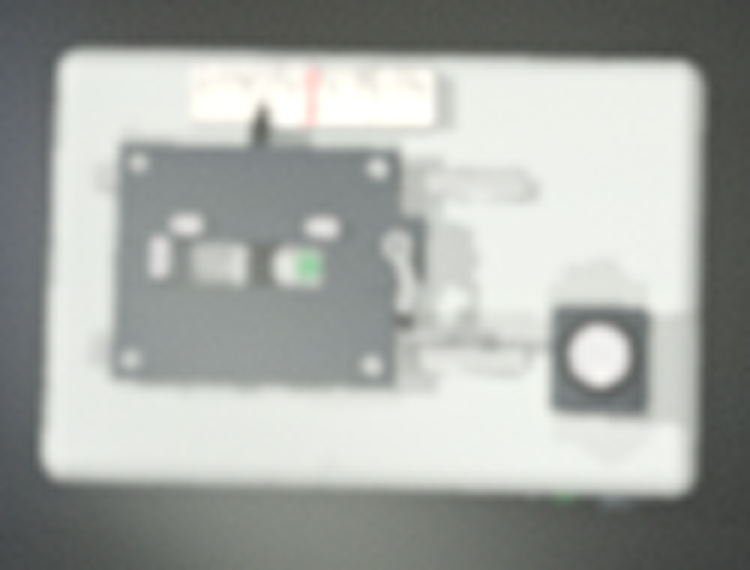

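View pics/t_sl.png

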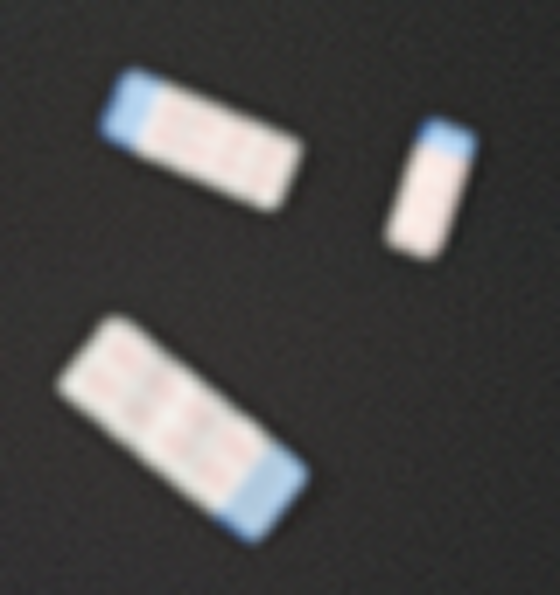

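View pics/s_mic.png

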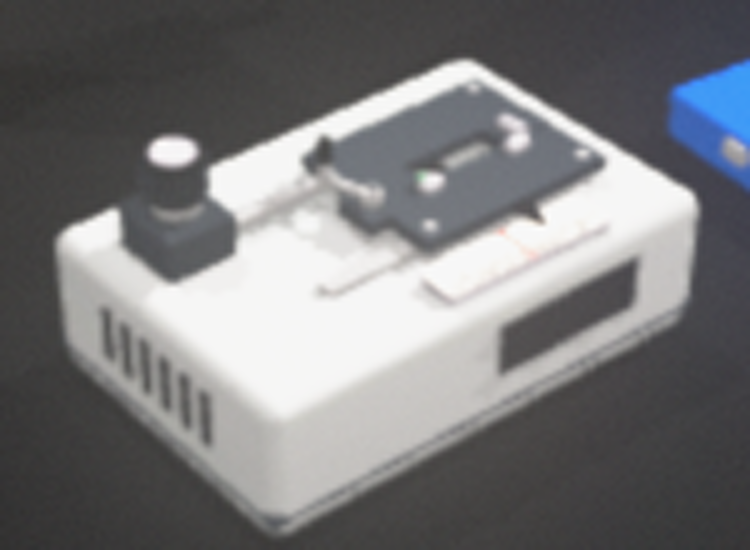

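```bash
cat >> h.py <<'E'
from scipy.spatial.transform import Rotation as Ro
def plan(p1,yaw1,n=None,p0=None,R0=None,f=1):
    """rows to go from measured pose to p1, tool down with tool-x yaw (deg)"""
    s=r.sense(); p0=s['tcp_pos'] if p0 is None else np.array(p0); R0=s['ee_rot'] if R0 is None else R0
    y=np.radians(yaw1); x=np.array([np.cos(y),np.sin(y),0]); z=np.array([0,0,-1.]); R1=np.c_[x,np.cross(z,x),z]
    w=Ro.from_matrix(R0.T@R1).as_rotvec(degrees=True); d=np.array(p1)-p0
    k=int(max(np.ceil(np.linalg.norm(d)/.06),np.ceil(np.linalg.norm(w)/10.4),1)) if n is None else n
    R=R0
    for i in range(k):
        print(np.round(np.r_[R.T@d/k*100,w/k],2).tolist()+[f])
        R=R@Ro.from_rotvec(w/k,degrees=True).as_matrix()
E
python3 -c "
from h import *
plan([.48,.20,.32],177.6,n=9)"
```

```text
[3.18, -4.38, -1.09, -0.01, -0.01, 8.26, 1]
[2.51, -4.79, -1.09, -0.01, -0.01, 8.26, 1]
[1.8, -5.11, -1.09, -0.01, -0.01, 8.26, 1]
[1.05, -5.31, -1.09, -0.01, -0.01, 8.26, 1]
[0.27, -5.41, -1.09, -0.01, -0.01, 8.26, 1]
[-0.51, -5.39, -1.09, -0.01, -0.01, 8.26, 1]
[-1.28, -5.26, -1.09, -0.01, -0.01, 8.26, 1]
[-2.02, -5.02, -1.09, -0.01, -0.01, 8.26, 1]
[-2.72, -4.68, -1.09, -0.01, -0.01, 8.26, 1]
```

Request:
move_arm(series=[[[3.2, -4.4, -1.1, 0, 0, 8.3, 1], [2.5, -4.8, -1.1, 0, 0, 8.3, 1], [1.8, -5.1, -1.1, 0, 0, 8.3, 1], [1.05, -5.3, -1.1, 0, 0, 8.3, 1], [0.3, -5.4, -1.1, 0, 0, 8.3, 1], [-0.5, -5.4, -1.1, 0, 0, 8.2, 1], [-1.3, -5.3, -1.1, 0, 0, 8.2, 1], [-2.0, -5.0, -1.1, 0, 0, 8.2, 1], [-2.7, -4.7, -1.1, 0, 0, 8.2, 1], [0, 0, 0, 0, 0, 0, 1], [0, 0, 0, 0, 0, 0, 1]]])

```text
time_s: 1.52
tcp_pos: [0.4789, 0.199, 0.321]
ee_rot: [[-0.999, 0.041, -0.001], [0.041, 0.999, -0.0], [0.001, -0.0, -1.0]]
wrist_force: [-0.2, -0.2, 0.7]
gripper_width: 0.999
```

```bash
python3 -c "
from h import *
s,c=wrist('w1.png'); print(s['time_s'],s['tcp_pos'],s['joints'],s['ee_rot'])"
```

```text
1.525 [0.47892901 0.19899917 0.32102658] [ 4.04895545e+01  8.35501397e+00 -4.23307346e+00 -3.26693208e-02
 -7.74633744e+01 -4.28347312e+01] [[-9.99156817e-01  4.10434338e-02 -1.04446091e-03]
 [ 4.10436225e-02  9.99157343e-01 -1.59871057e-04]
 [ 1.03701913e-03 -2.02604716e-04 -9.99999442e-01]]
```

View pics/w1.png

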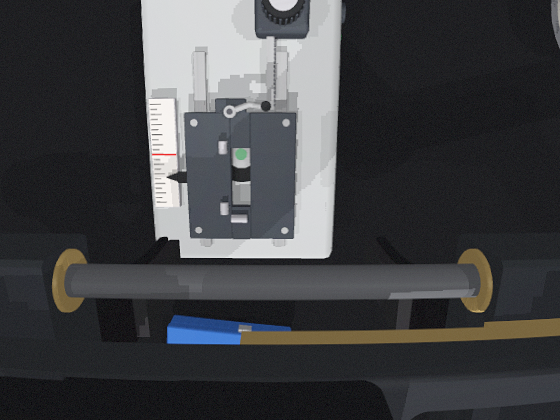

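Clear view: stage plate centred near (241,175), pointer tip (167,177), red mark row 155, pivot (229,111), pin (265,105), knob (284,5).

```bash
python3 - <<'E'
import cv2
a=cv2.imread('pics/w1.png'); cv2.imwrite('pics/w1z.png',cv2.resize(a[90:250,140:340],None,fx=4,fy=3.7,interpolation=cv2.INTER_CUBIC))
cv2.imwrite('pics/w1z2.png',cv2.resize(a[0:130,140:350],None,fx=3.8,fy=3.8,interpolation=cv2.INTER_CUBIC))
E
```

```text
(no output)
```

View pics/w1z.png

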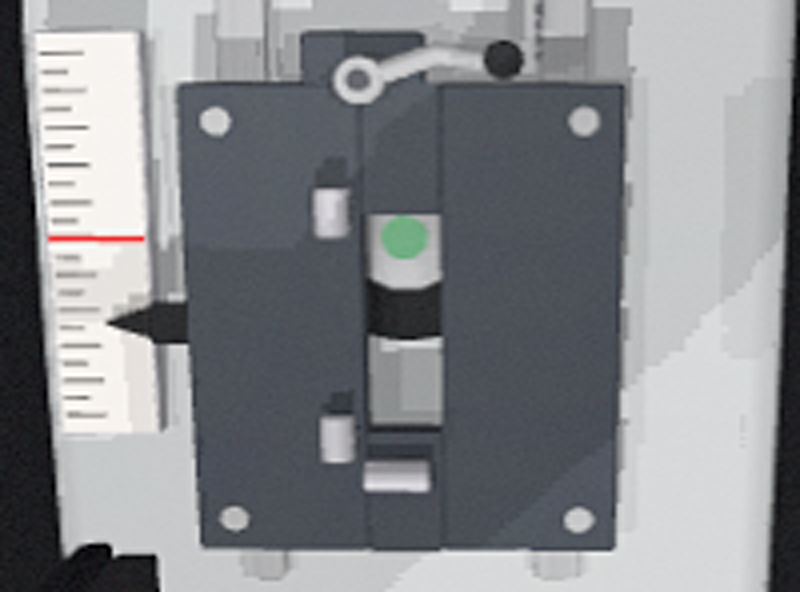

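View pics/w1z2.png

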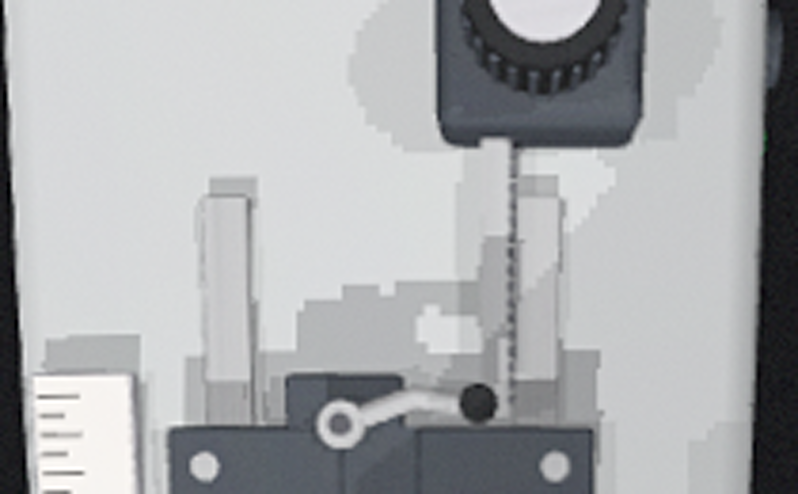

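```bash
cat > m1.py <<'E'
from h import *
import pickle
c=pickle.load(open('w1.pkl','rb')); T=c['T']
def Z(p): p=np.array(p,float); return np.c_[140+(p[:,0]+.5)/4-.5, 90+(p[:,1]+.5)/3.7-.5]
cor=pix2world(c,Z([(178,85),(624,85),(613,549),(203,549)]),.116,T)
print('cor',cor.round(4)); print('sides',[round(float(np.linalg.norm(cor[i]-cor[(i+1)%4])),4) for i in range(4)])
print('centre',cor.mean(0))
# rigid fit
loc=np.array([(55,-65),(-55,-65),(-55,65),(55,65)])/1e3
a=cor[:,:2]-cor.mean(0)[:2]; yaw=np.arctan2((loc[:,0]*a[:,1]-loc[:,1]*a[:,0]).sum(),(loc*a).sum()); print('yaw',np.degrees(yaw))
R=np.array([[np.cos(yaw),-np.sin(yaw)],[np.sin(yaw),np.cos(yaw)]])
def L(P): return ((P[:,:2]-cor.mean(0)[:2])@R*1000).round(1)
print('pivot',L(pix2world(c,Z([(358,80)]),.124,T)),'pin',L(pix2world(c,Z([(503,59)]),.143,T)))
print('stops near-face bottom edges', L(pix2world(c,Z([(331,212),(338,438),(397,475)]),.122,T)))
print('window',L(pix2world(c,Z([(368,213),(442,213)]),.116,T)))
print('ptr',L(pix2world(c,Z([(107,322)]),.106,T)),'mark',L(pix2world(c,Z([(97,239)]),.105,T)))
def Z2(p): p=np.array(p,float); return np.c_[140+(p[:,0]+.5)/3.8-.5, (p[:,1]+.5)/3.8-.5]
b=pix2world(c,Z2([(440,140),(640,140)]),.128,T); print('block front corners',L(b),b)
E
python3 m1.py
```

```text
cor [[0.5604 0.1302 0.116 ]
 [0.4521 0.1352 0.116 ]
 [0.4584 0.2633 0.116 ]
 [0.5663 0.2589 0.116 ]]
sides [0.1085, 0.1283, 0.1081, 0.1288]
centre [0.50930344 0.19688338 0.116     ]
yaw -2.6172450587283946
pivot [[  9.2 -65.4]] pin [[-25.5 -70.4]]
stops near-face bottom edges [[ 16.7 -31.4]
 [ 16.6  30.1]
 [  1.9  40.6]]
window [[  8.4 -30.6]
 [-10.  -30.6]]
ptr [[78.3  0.8]] mark [[ 79.7 -22.5]]
block front corners [[ -16.2 -132. ]
 [ -63.8 -132.3]] [[0.48712256 0.06574987 0.128     ]
 [0.43953698 0.06761931 0.128     ]]
```

```bash
python3 -c "
from h import *
plan([.545,-.266,.20],155,n=9)"
```

```text
[-0.94, -5.14, 1.35, -0.0, -0.01, 2.52, 1]
[-1.17, -5.09, 1.35, -0.0, -0.01, 2.52, 1]
[-1.39, -5.04, 1.34, -0.0, -0.01, 2.52, 1]
[-1.61, -4.97, 1.34, -0.0, -0.01, 2.52, 1]
[-1.83, -4.89, 1.34, -0.0, -0.01, 2.52, 1]
[-2.04, -4.81, 1.34, -0.0, -0.01, 2.52, 1]
[-2.25, -4.71, 1.34, -0.0, -0.01, 2.52, 1]
[-2.46, -4.61, 1.34, -0.0, -0.01, 2.52, 1]
[-2.66, -4.5, 1.34, -0.0, -0.01, 2.52, 1]
```

Request:
move_arm(series=[[[-0.9, -5.1, 1.3, 0, 0, 2.5, 1], [-1.2, -5.1, 1.3, 0, 0, 2.5, 1], [-1.4, -5.0, 1.3, 0, 0, 2.5, 1], [-1.6, -5.0, 1.3, 0, 0, 2.5, 1], [-1.8, -4.9, 1.3, 0, 0, 2.5, 1], [-2.0, -4.8, 1.3, 0, 0, 2.5, 1], [-2.3, -4.7, 1.4, 0, 0, 2.5, 1], [-2.5, -4.6, 1.4, 0, 0, 2.5, 1], [-2.7, -4.5, 1.4, 0, 0, 2.5, 1], [0, 0, 0, 0, 0, 0, 1], [0, 0, 0, 0, 0, 0, 1]]])

```text
time_s: 2.95
tcp_pos: [0.5466, -0.2648, 0.2011]
ee_rot: [[-0.908, 0.419, -0.001], [0.419, 0.908, 0.0], [0.001, -0.0, -1.0]]
wrist_force: [0.0, 0.2, -0.3]
gripper_width: 0.999
```

```bash
python3 -c "
from h import *
s,c=wrist('w2.png'); print(s['time_s'],s['tcp_pos'],s['joints'])"
```

```text
2.95 [ 0.54659501 -0.26481367  0.20112958] [-1.05996764e+01  2.12335728e+01 -3.95731607e+00 -1.00896264e-02
 -6.48621018e+01 -1.41362906e+01]
```

View pics/w2.png

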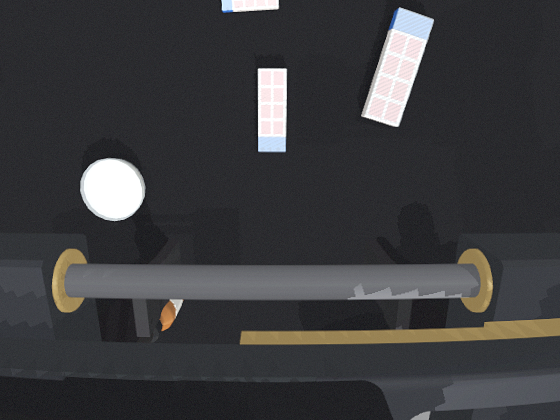

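The middle slide sits at (272,110), aligned with the tool; dish (112,189); dropper (171,315).

```bash
python3 - <<'E'
from h import *
import pickle
c=pickle.load(open('w2.pkl','rb')); T=c['T']; im=c['color']
m=(im.max(2)>120).astype(np.uint8); m[:60]=0;m[160:]=0;m[:,:240]=0;m[:,310:]=0
m=cv2.morphologyEx(m,cv2.MORPH_CLOSE,np.ones((5,5)))
n,l,st,ce=cv2.connectedComponentsWithStats(m)
for i in range(1,n):
    if st[i,4]<100: continue
    ct=cv2.findContours((l==i).astype(np.uint8),cv2.RETR_EXTERNAL,cv2.CHAIN_APPROX_NONE)[0][0].reshape(-1,2)
    print(st[i]); p=pix2world(c,ct,0.011,T)[:,:2].astype(np.float32)*1000
    print(cv2.minAreaRect(p))
print('dish',pix2world(c,[[112,188]],.015,T))
t=pickle.load(open('top0.pkl','rb')); print('drop',pix2world(t,[[370,158]],.05),'dish',pix2world(t,[[410,161]],.015))
E
```

```text
[ 258   68   29   84 2406]
((516.62841796875, -325.3245544433594), (75.79435729980469, 26.186992645263672), 64.79144287109375)
dish [[ 0.68919956 -0.32508444  0.015     ]]
drop [[ 0.69577353 -0.19952949  0.05      ]] dish [[ 0.69107336 -0.32441739  0.015     ]]
```

```bash
python3 -c "
from h import *
plan([.5166,-.3253,.003],154.8,n=6,f=.15)"
```

```text
[0.03, -1.13, 3.31, 0.0, 0.0, 0.08, 0.15]
[0.03, -1.13, 3.31, 0.0, 0.0, 0.08, 0.15]
[0.03, -1.13, 3.31, 0.0, 0.0, 0.08, 0.15]
[0.03, -1.13, 3.31, 0.0, 0.0, 0.08, 0.15]
[0.03, -1.13, 3.31, 0.0, 0.0, 0.08, 0.15]
[0.02, -1.13, 3.31, 0.0, 0.0, 0.08, 0.15]
```

Request:
move_arm(series=[[[0.05, -1.7, 4.2, 0, 0, 0.1, 0.15], [0.05, -1.7, 4.2, 0, 0, 0.1, 0.15], [0.05, -1.7, 4.2, 0, 0, 0.1, 0.15], [0, -1.7, 4.2, 0, 0, 0.1, 0.15], [0, 0, 1.5, 0, 0, 0, 0.15], [0, 0, 1.0, 0, 0, 0, 0.15], [0, 0, 0, 0, 0, 0, 0.15], [0, 0, 0, 0, 0, 0, 0.15]]])

```text
time_s: 4.0
tcp_pos: [0.5177, -0.3268, 0.0101]
ee_rot: [[-0.905, 0.425, 0.003], [0.425, 0.905, -0.001], [-0.003, 0.0, -1.0]]
wrist_force: [0.0, -0.1, 0.3]
gripper_width: 0.577
```

```bash
python3 -c "
from h import *
s,c=wrist('w3.png'); print(s['time_s'],s['tcp_pos'],s['wrist_force'],s['gripper_width'])
print(world2pix(c,[[.5166,-.3253,.011]],c['T']))"
```

```text
4.0 [ 0.51766937 -0.32679185  0.01013255] [ 0.01298452 -0.13164825  0.32623742] 0.5774500487613726
[[272.13241255 259.33464007]]
```

View pics/w3.png

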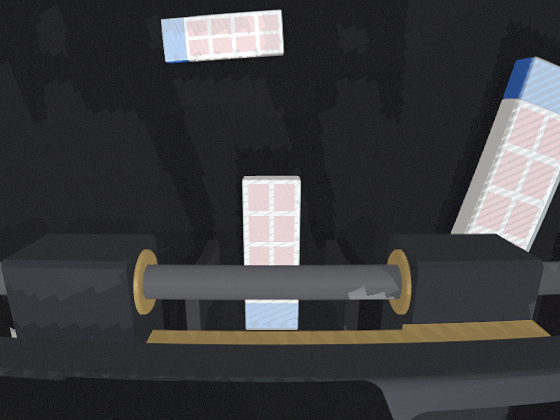

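```bash
python3 -c "
from h import *
import pickle
c=pickle.load(open('w3.pkl','rb'));T=c['T']
P=pix2world(c,[[243,179],[300,179],[246,329],[298,329]],.011,T); print(P, P.mean(0))
s=r.sense(); print(((P-s['tcp_pos'])@s['ee_rot']*1000).round(1))"
```

```text
[[ 0.51202284 -0.36536624  0.011     ]
 [ 0.48916194 -0.35462189  0.011     ]
 [ 0.54439186 -0.29686157  0.011     ]
 [ 0.52089207 -0.2858552   0.011     ]] [ 0.51661718 -0.32567622  0.011     ]
[[-11.4 -37.2  -0.9]
 [ 13.9 -37.2  -1. ]
 [-11.5  38.6  -0.9]
 [ 14.4  38.6  -1. ]]
```

Slide centre is 0.7 mm along tool y and 1.3 mm along tool x; I correct that, go down 7 mm and grip.

Request:
move_arm(series=[[[0.13, 0.07, 0.35, 0, 0, 0, 0.15], [0, 0, 0.35, 0, 0, 0, 0.15], [0, 0, 0, 0, 0, 0, 0.15], [0, 0, 0, 0, 0, 0, -1], [0, 0, 0, 0, 0, 0, -1], [0, 0, 0, 0, 0, 0, -1], [0, 0, 0, 0, 0, 0, -1], [0, 0, 0, 0, 0, 0, -1]]])

```text
time_s: 5.05
tcp_pos: [0.5155, -0.3258, 0.0016]
ee_rot: [[-0.905, 0.426, 0.0], [0.426, 0.905, -0.0], [-0.0, -0.0, -1.0]]
wrist_force: [0.7, -0.3, 0.0]
gripper_width: 0.291
```

Gripped (25 mm opening). Lift and carry over the stage.

```bash
python3 -c "
from h import *
s=r.sense(); p=s['tcp_pos'].copy(); p[2]=.20
R=s['ee_rot']
plan([.5077,.1955,.18],177.4,n=10,p0=p,f=-1)"
```

```text
[2.29, 4.68, 0.2, -0.0, 0.0, -2.26, -1]
[2.11, 4.77, 0.2, -0.0, 0.0, -2.26, -1]
[1.92, 4.85, 0.2, -0.0, 0.0, -2.26, -1]
[1.72, 4.92, 0.2, -0.0, 0.0, -2.26, -1]
[1.53, 4.98, 0.2, -0.0, 0.0, -2.26, -1]
[1.33, 5.04, 0.2, -0.0, 0.0, -2.26, -1]
[1.13, 5.09, 0.2, -0.0, 0.0, -2.26, -1]
[0.93, 5.13, 0.2, -0.0, 0.0, -2.26, -1]
[0.72, 5.16, 0.2, -0.0, 0.0, -2.26, -1]
[0.52, 5.19, 0.2, -0.0, 0.0, -2.26, -1]
```

Request:
move_arm(series=[[[0, 0, -2.0, 0, 0, 0, -1], [0, 0, -4.0, 0, 0, 0, -1], [0, 0, -5.0, 0, 0, 0, -1], [0, 0, -5.0, 0, 0, 0, -1], [0, 0, -3.8, 0, 0, 0, -1], [0, 0, 0, 0, 0, 0, -1]]])

```text
time_s: 5.8
tcp_pos: [0.5172, -0.3265, 0.2037]
ee_rot: [[-0.905, 0.426, 0.008], [0.426, 0.905, -0.003], [-0.008, 0.0, -1.0]]
wrist_force: [0.4, 0.8, -0.8]
gripper_width: 0.294
```

Request:
move_arm(series=[[[2.3, 4.7, 0, 0, 0, -2.3, -1], [2.1, 4.8, 0, 0, 0, -2.3, -1], [1.9, 4.8, 0, 0, 0, -2.3, -1], [1.7, 4.9, 0, 0, 0, -2.3, -1], [1.5, 5.0, 0, 0, 0, -2.3, -1], [1.3, 5.0, 0, 0, 0, -2.3, -1], [1.1, 5.1, 0, 0, 0, -2.2, -1], [0.9, 5.1, 0, 0, 0, -2.2, -1], [0.7, 5.2, 1.0, 0, 0, -2.2, -1], [0.5, 5.2, 1.0, 0, 0, -2.2, -1], [0, 0, 0, 0, 0, 0, -1], [0, 0, 0, 0, 0, 0, -1]]])

```text
time_s: 7.3
tcp_pos: [0.5078, 0.1946, 0.1785]
ee_rot: [[-0.999, 0.046, -0.002], [0.046, 0.999, -0.001], [0.002, -0.001, -1.0]]
wrist_force: [0.8, 0.6, 0.3]
gripper_width: 0.294
```

```bash
python3 -c "
from h import *
s,c=wrist('w4.png'); print(s['time_s'],s['tcp_pos'],s['wrist_force'],s['gripper_width'])
plan([.5077,.1955,.14],177.4,n=1,f=-1)"
```

```text
7.3 [0.50782362 0.1945851  0.17852328] [0.84381167 0.62800701 0.25251649] 0.29385587561036824
[0.04, 0.14, 3.9, -0.05, -0.07, -0.08, -1]
```

View pics/w4.png

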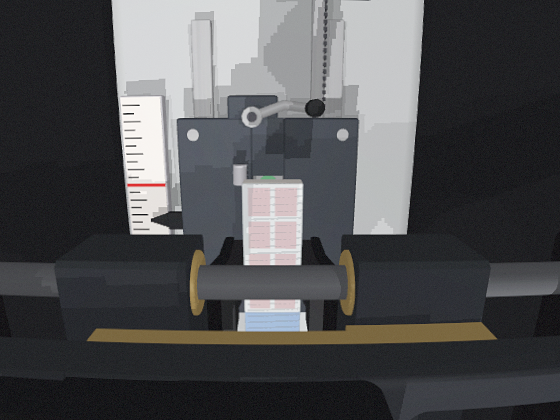

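The slide is held straight, right end at row ~181, columns 243–301. I check its offset in the hand.

```bash
python3 -c "
from h import *
import pickle
c=pickle.load(open('w4.pkl','rb'));T=c['T']; s=r.sense()
cv2.imwrite('pics/w4z.png',cv2.resize(c['color'][160:345,220:330],None,fx=3.2,fy=3.2,interpolation=cv2.INTER_CUBIC))
P=pix2world(c,[[243,182],[301,182],[246,314],[302,314]],s['tcp_pos'][2]+.0094,T)
print(((P-s['tcp_pos'])@s['ee_rot']*1000).round(1))
P=pix2world(c,[[178.5,119.5],[358,119.5]],.116,T)
cy=np.radians(-2.6);Rm=np.array([[np.cos(cy),-np.sin(cy)],[np.sin(cy),np.cos(cy)]])
print(P, ((P[:,:2]-[.5093,.1969])@Rm*1000).round(1), 'want +-55,-65')
"
```

```text
[[-10.8 -36.7  -9.4]
 [ 13.5 -36.7  -9.4]
 [-10.7  25.5  -9.4]
 [ 15.3  25.5  -9.4]]
[[0.55970013 0.13044344 0.116     ]
 [0.45235382 0.13548138 0.116     ]] [[ 53.4 -64.1]
 [-54.1 -63.9]] want +-55,-65
```

View pics/w4z.png

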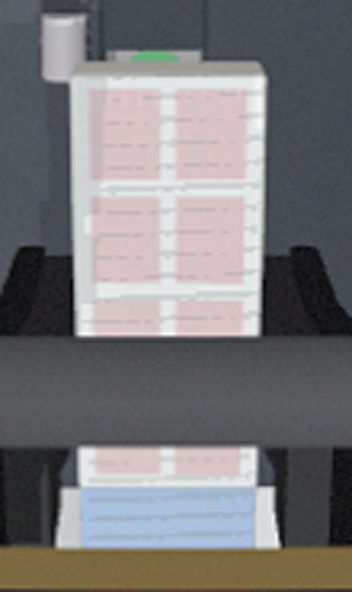

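Request:
move_arm(series=[[[-0.15, 0, 2.0, 0, 0, 0, -1], [0, 0, 2.0, 0, 0, 0, -1], [0, 0, 1.2, 0, 0, 0, -1], [0, 0, 0, 0, 0, 0, -1], [0, 0, 0, 0, 0, 0, -1]]])

```text
time_s: 7.98
tcp_pos: [0.5106, 0.1948, 0.1284]
ee_rot: [[-0.999, 0.046, 0.001], [0.046, 0.999, 0.001], [-0.001, 0.001, -1.0]]
wrist_force: [-0.0, -0.0, -0.2]
gripper_width: 0.29
```

```bash
python3 -c "
from h import *
s,c=wrist('w5.png'); print(s['time_s'],s['tcp_pos'],s['wrist_force'],s['gripper_width'],s['ee_rot'])
"
```

```text
7.975 [0.51063952 0.19481568 0.1283538 ] [-0.00241208 -0.04389059 -0.24618095] 0.2896104905833272 [[-9.98925562e-01  4.63233921e-02  1.36550284e-03]
 [ 4.63242876e-02  9.98926254e-01  6.31553748e-04]
 [-1.33478092e-03  6.94131129e-04 -9.99998868e-01]]
```

View pics/w5.png

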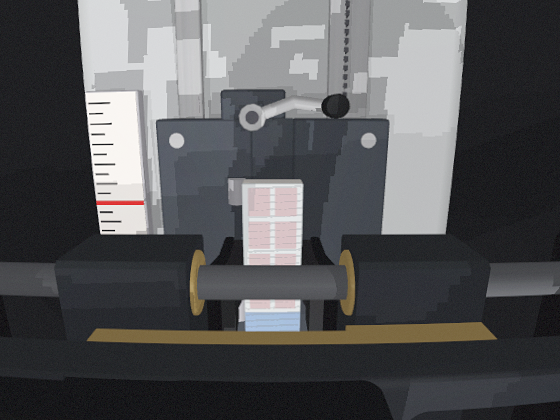

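```bash
python3 -c "
from h import *
import pickle
c=pickle.load(open('w5.pkl','rb'));T=c['T']; s=r.sense()
t=s['tcp_pos'];R=s['ee_rot']
f=lambda uv,z:((pix2world(c,uv,z,T)-t)@R*1000).round(1)
print('slide near end',f([[243,182],[301.5,182]],t[2]+.0094))
print('plate corners',f([[156.5,121],[388.5,121]],.116))
print('pivot',f([[252,117]],.124),'stop top',f([[236,190]],.122))
"
```

```text
slide near end [[-11.1 -37.3  -9.4]
 [ 13.4 -37.3  -9.5]]
plate corners [[-52.9 -62.2  12.5]
 [ 55.4 -62.2  12.3]]
pivot [[ -7.7 -63.8   4.4]] stop top [[-15.7 -30.5   6.4]]
```

Request:
move_arm(series=[[[0.12, 0, 0.4, 0, 0, 0, -1], [0, 0, 0.35, 0, 0, 0, -1], [0, 0, 0.15, 0, 0, 0, -1], [0, 0, 0, 0, 0, 0, -1], [0, 0, 0, 0, 0, 0, -1]]])

```text
time_s: 8.65
tcp_pos: [0.5089, 0.195, 0.1186]
ee_rot: [[-0.999, 0.046, 0.0], [0.046, 0.999, 0.0], [-0.0, 0.0, -1.0]]
wrist_force: [0.6, 0.8, -0.9]
gripper_width: 0.296
```

Request:
move_arm(series=[[[0, 0, 0.06, 0, 0, 0, -1], [0, 0, 0, 0, 0, 0, -1], [0, 0, 0, 0, 0, 0, -1]]])

```text
time_s: 9.02
tcp_pos: [0.5089, 0.1949, 0.118]
ee_rot: [[-0.999, 0.046, 0.0], [0.046, 0.999, 0.0], [-0.0, 0.0, -1.0]]
wrist_force: [0.3, -1.0, -1.0]
gripper_width: 0.295
```

```bash
python3 -c "
from h import *
s,c=wrist('w6.png'); print(s['time_s'],s['tcp_pos'],s['wrist_force'],s['gripper_width'])
cv2.imwrite('pics/w6z.png',cv2.resize(c['color'][60:345,120:420],None,fx=2,fy=2,interpolation=cv2.INTER_CUBIC))
"
```

```text
9.025 [0.50887421 0.19494701 0.11799547] [ 0.27318581 -1.00828338 -0.9650532 ] 0.2951193741527426
```

View pics/w6z.png

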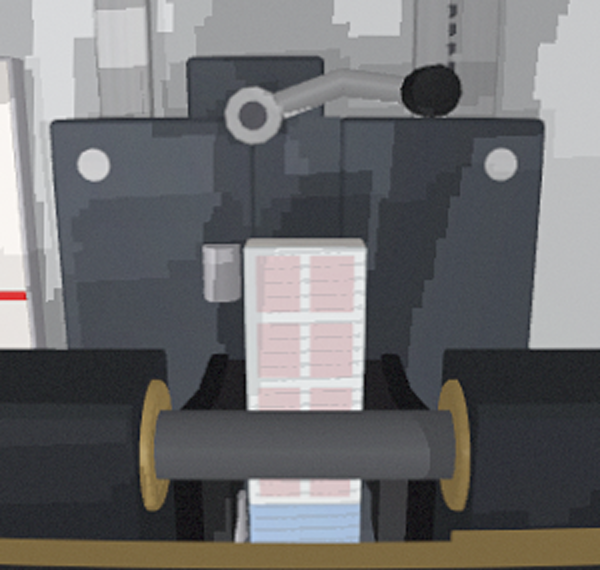

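Request:
move_arm(series=[[[0, 0, 0, 0, 0, 0, -0.1], [0, 0, 0, 0, 0, 0, -0.1], [0, 0, 0, 0, 0, 0, -0.1], [0, 0, -2.0, 0, 0, 0, -0.1], [0, 0, -4.0, 0, 0, 0, -0.1], [0, 0, -4.0, 0, 0, 0, -0.1], [0, 0, 0, 0, 0, 0, -0.1], [0, 0, 0, 0, 0, 0, -0.1]]])

```text
time_s: 10.07
tcp_pos: [0.5083, 0.1947, 0.2175]
ee_rot: [[-0.999, 0.046, -0.001], [0.046, 0.999, -0.0], [0.001, -0.0, -1.0]]
wrist_force: [0.3, -0.1, -0.4]
gripper_width: 0.449
```

```bash
python3 -c "
from h import *
s,c=wrist('w7.png'); print(s['time_s'],s['tcp_pos'],s['wrist_force'],s['gripper_width'])
cv2.imwrite('pics/w7z.png',cv2.resize(c['color'][0:345,120:420],None,fx=2,fy=1.7,interpolation=cv2.INTER_CUBIC))
"
```

```text
10.075 [0.50832867 0.19474186 0.21748288] [ 0.26374437 -0.12492749 -0.42675137] 0.4485408495726221
```

View pics/w7z.png

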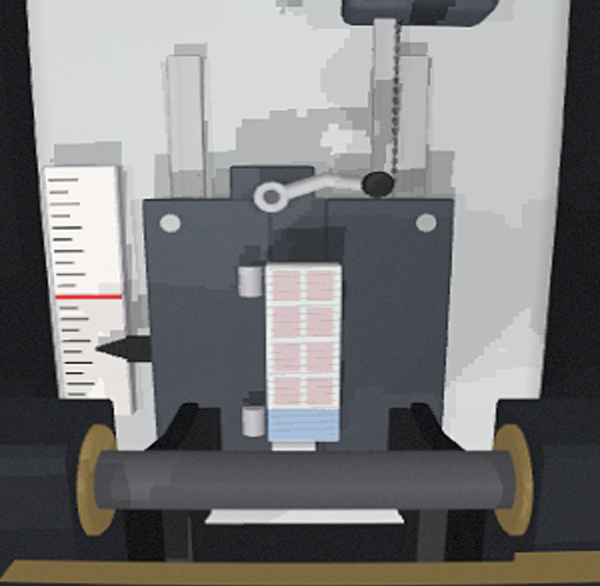

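Slide sits in front of the rear stops, flat. Next: rotate the hand (yaw about -47°) and go behind the pin with closed fingers.

```bash
cat >> h.py <<'E'
CA=np.array([.5103,.197]); CY=np.radians(-2.6)
RM=np.array([[np.cos(CY),-np.sin(CY)],[np.sin(CY),np.cos(CY)]])
def W(l,ca=None): return (CA if ca is None else ca)+RM@(np.array(l)/1000)
E
python3 -c "
from h import *
n=np.array([np.cos(np.pi/4),np.sin(np.pi/4)])
def pin(a): th=np.radians(135)+a; return np.array([9,-65.5])+35*np.array([np.cos(th),np.sin(th)])
print('back',W(pin(.93)-26*n))
for a in [.93,.8,.6,.4,.2,.1,0,-.05]: print(a,pin(a),W(pin(a)-14.5*n).round(4))
p=W(pin(.93)-26*n); s=r.sense();print(s['joints'])
plan([p[0],p[1],.20],312.4-360,n=13,f=-1)
"
```

```text
back [0.46229177 0.11016018]
0.93 [-25.63471757 -70.54344516] [0.4708 0.1179]
0.8 [-25.99626883 -66.01104612] [0.4706 0.1225]
0.6 [-25.40020262 -59.04817391] [0.4715 0.1294]
0.4 [-23.43270889 -52.34251565] [0.4738 0.136 ]
0.2 [-20.1722254  -46.16140477] [0.4773 0.142 ]
0.1 [-18.09584775 -43.34565427] [0.4795 0.1447]
0 [-15.74873734 -40.75126266] [0.482  0.1472]
-0.05 [-14.48088653 -39.5452708 ] [0.4833 0.1484]
[ 3.80144407e+01  1.44886414e+01 -1.13893077e+01 -3.21161391e-02
 -6.42380212e+01 -4.06512741e+01]
[0.32, -0.66, 0.13, 0.01, -0.01, -10.39, -1]
[0.44, -0.6, 0.13, 0.01, -0.01, -10.39, -1]
[0.54, -0.51, 0.13, 0.01, -0.01, -10.39, -1]
[0.62, -0.4, 0.13, 0.01, -0.01, -10.39, -1]
[0.68, -0.28, 0.13, 0.01, -0.01, -10.39, -1]
[0.72, -0.16, 0.13, 0.01, -0.01, -10.39, -1]
[0.74, -0.02, 0.13, 0.01, -0.01, -10.39, -1]
[0.73, 0.11, 0.13, 0.01, -0.01, -10.39, -1]
[0.7, 0.24, 0.13, 0.01, -0.01, -10.39, -1]
[0.64, 0.36, 0.13, 0.01, -0.01, -10.39, -1]
[0.57, 0.47, 0.13, 0.01, -0.01, -10.39, -1]
[0.47, 0.57, 0.13, 0.01, -0.01, -10.39, -1]
[0.36, 0.64, 0.13, 0.01, -0.01, -10.39, -1]
```

Request:
move_arm(series=[[[0.3, -0.65, 0.15, 0, 0, -10.4, -1], [0.45, -0.6, 0.15, 0, 0, -10.4, -1], [0.55, -0.5, 0.15, 0, 0, -10.4, -1], [0.6, -0.4, 0.15, 0, 0, -10.4, -1], [0.7, -0.3, 0.15, 0, 0, -10.4, -1], [0.7, -0.15, 0.15, 0, 0, -10.4, -1], [0.75, 0, 0.15, 0, 0, -10.4, -1], [0.75, 0.1, 0.15, 0, 0, -10.4, -1], [0.7, 0.25, 0.15, 0, 0, -10.4, -1], [0.65, 0.35, 0.15, 0, 0, -10.4, -1], [0.55, 0.5, 0.15, 0, 0, -10.4, -1], [0.45, 0.55, 0.15, 0, 0, -10.4, -1]]])

```text
time_s: 11.62
tcp_pos: [0.4655, 0.1167, 0.1985]
ee_rot: [[0.537, -0.843, -0.003], [-0.843, -0.537, -0.002], [-0.0, 0.003, -1.0]]
wrist_force: [0.3, -1.0, -0.6]
gripper_width: 0.005
```

Request:
move_arm(series=[[[0.35, 0.65, 0, 0, 0, -10.3, -1], [0, 0, 0, 0, 0, 0, -1], [0, 0, 0, 0, 0, 0, -1]]])

```text
time_s: 12.0
tcp_pos: [0.4627, 0.1109, 0.1994]
ee_rot: [[0.673, -0.739, -0.001], [-0.739, -0.673, -0.001], [-0.0, 0.001, -1.0]]
wrist_force: [-0.0, 0.2, -0.1]
gripper_width: 0.005
```

```bash
python3 -c "
from h import *
s,c=wrist('w8.png'); print(s['time_s'],s['tcp_pos'],s['joints'],s['gripper_width'])
plan([.4623,.1102,.13],-47.6,n=1)
P=W([-25.6,-70.5]); print(world2pix(c,[[P[0],P[1],.143]],c['T']))
save('top','t8.png')
"
```

```text
12.0 [0.46265067 0.11088026 0.19940196] [ 3.31042990e+01  8.60605244e+00 -2.17674226e+01  3.43831875e-04
 -5.96878441e+01  9.92118083e+01] 0.0054655912166535125
[0.03, 0.08, 6.95, 0.04, 0.01, -0.05, 1]
[[275.39128982 183.76900147]]
```

View pics/w8.png

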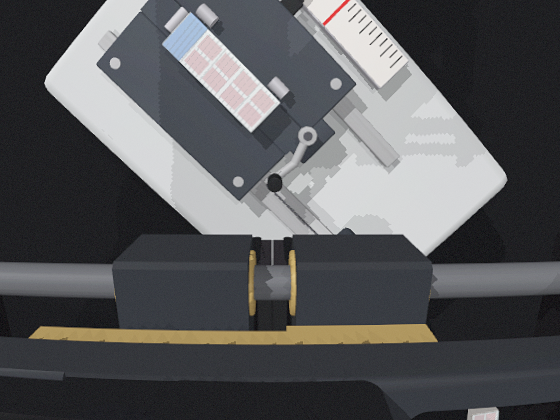

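The pin top is at (275,182), where predicted (275,184). Descend behind it.

Request:
move_arm(series=[[[0, 0.1, 2.5, 0, 0, 0, -1], [0, 0, 2.5, 0, 0, 0, -1], [0, 0, 1.5, 0, 0, 0, -1], [0, 0, 0.3, 0, 0, 0, -1], [0, 0, 0, 0, 0, 0, -1]]])

```text
time_s: 12.72
tcp_pos: [0.4624, 0.1104, 0.1322]
ee_rot: [[0.675, -0.738, 0.0], [-0.738, -0.675, 0.0], [0.0, -0.0, -1.0]]
wrist_force: [0.9, 0.2, -0.4]
gripper_width: 0.005
```

```bash
python3 -c "
from h import *
s,c=wrist('w9.png'); print(s['time_s'],s['tcp_pos'],s['wrist_force'])
n=np.array([np.cos(np.pi/4),np.sin(np.pi/4)])
def pin(a): th=np.radians(135)+a; return np.array([9,-65.5])+35*np.array([np.cos(th),np.sin(th)])
t=s['tcp_pos'];R=s['ee_rot']
p=t
for a in [.93,.8,.6,.4,.2,.1,0,-.05]:
  q=np.r_[W(pin(a)-14.5*n),.131]; print(a,(R.T@(q-p)*100).round(2)); p=q
"
```

```text
12.725 [0.46235143 0.11041884 0.13224258] [ 0.90273332  0.17653297 -0.44767257]
0.93 [ 0.02 -1.13  0.12]
0.8 [-0.35 -0.3   0.  ]
0.6 [-0.45 -0.53  0.  ]
0.4 [-0.33 -0.61  0.  ]
0.2 [-0.21 -0.67  0.  ]
0.1 [-0.05 -0.35  0.  ]
0 [-0.02 -0.35  0.  ]
-0.05 [ 0.   -0.17  0.  ]
```

View pics/w9.png

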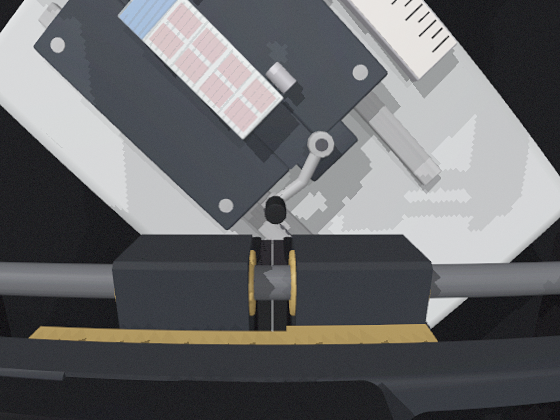

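Request:
move_arm(series=[[[0, -0.6, 0.1, 0, 0, 0, -1], [0, -0.5, 0, 0, 0, 0, -1], [-0.35, -0.3, 0, 0, 0, 0, -1], [-0.25, -0.25, 0, 0, 0, 0, -1], [-0.2, -0.3, 0, 0, 0, 0, -1], [-0.15, -0.3, 0, 0, 0, 0, -1], [-0.15, -0.3, 0, 0, 0, 0, -1], [-0.1, -0.35, 0, 0, 0, 0, -1], [-0.1, -0.3, 0, 0, 0, 0, -1], [0, 0, 0, 0, 0, 0, -1]]])

```text
time_s: 14.02
tcp_pos: [0.4775, 0.1419, 0.1311]
ee_rot: [[0.675, -0.737, 0.001], [-0.737, -0.675, 0.001], [0.0, -0.001, -1.0]]
wrist_force: [0.7, -0.9, -0.2]
gripper_width: 0.009
```

```bash
python3 -c "
from h import *
s,c=wrist('w10.png'); print(s['time_s'],s['tcp_pos'],s['wrist_force'])
"
```

```text
14.025 [0.47746844 0.14185372 0.13109773] [ 0.70829787 -0.8876494  -0.20457619]
```

View pics/w10.png

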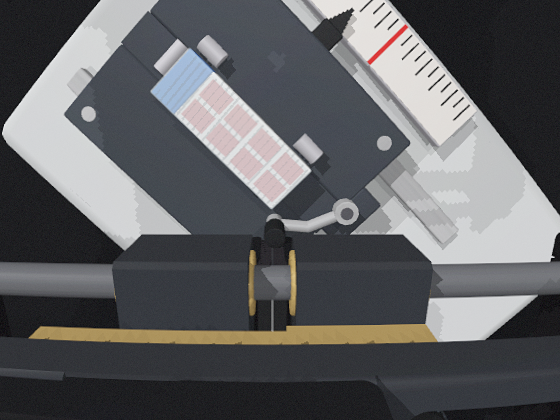

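Request:
move_arm(series=[[[-0.05, -0.2, 0, 0, 0, 0, -1], [0, -0.2, 0, 0, 0, 0, -1], [0, -0.15, 0, 0, 0, 0, -1], [0, 0, 0, 0, 0, 0, -1]]])

```text
time_s: 14.58
tcp_pos: [0.4807, 0.1456, 0.1309]
ee_rot: [[0.675, -0.738, 0.0], [-0.738, -0.675, 0.0], [0.0, -0.0, -1.0]]
wrist_force: [-0.6, -0.4, -0.1]
gripper_width: 0.006
```

Request:
move_arm(series=[[[0, -0.1, 0, 0, 0, 0, -1], [0, 0, 0, 0, 0, 0, -1]]])

```text
time_s: 14.82
tcp_pos: [0.4811, 0.1461, 0.1309]
ee_rot: [[0.675, -0.738, -0.001], [-0.738, -0.675, -0.0], [-0.0, 0.001, -1.0]]
wrist_force: [-1.0, 0.7, -0.1]
gripper_width: 0.005
```

```bash
python3 -c "
from h import *
s,c=wrist('w11.png'); print(s['time_s'],s['tcp_pos'],s['wrist_force'])
cv2.imwrite('pics/w11z.png',cv2.resize(c['color'][20:270,130:430],None,fx=2.4,fy=2.4,interpolation=cv2.INTER_CUBIC))
"
```

```text
14.825 [0.48106549 0.14605744 0.13088798] [-0.99232818  0.68369517 -0.05860032]
```

View pics/w11z.png

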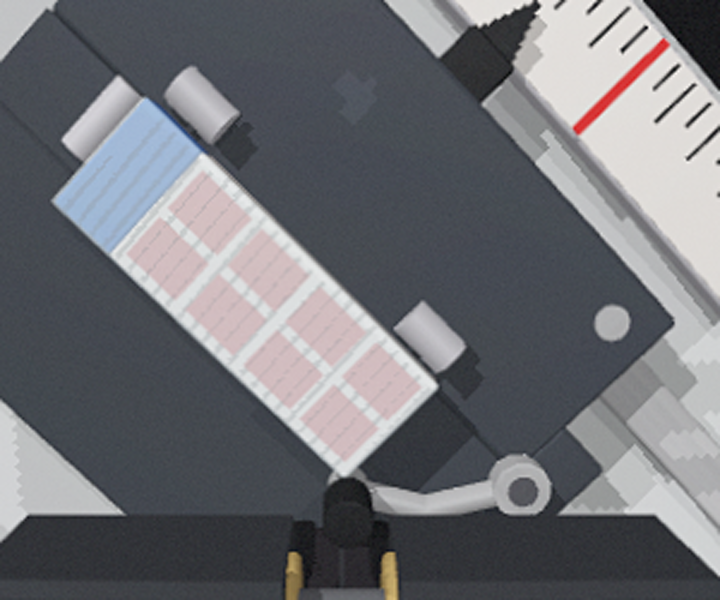

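Request:
move_arm(series=[[[0, -0.1, 0, 0, 0, 0, -1], [0, 0, 0, 0, 0, 0, -1], [0, 0, 0, 0, 0, 0, -1]]])

```text
time_s: 15.25
tcp_pos: [0.4814, 0.1464, 0.1308]
ee_rot: [[0.675, -0.738, -0.001], [-0.738, -0.675, -0.001], [-0.0, 0.001, -1.0]]
wrist_force: [-3.8, -1.6, 3.2]
gripper_width: 0.003
```

Request:
move_arm(series=[[[0, -0.1, 0, 0, 0, 0, -1], [0, 0, 0, 0, 0, 0, -1], [0, 0, 0, 0, 0, 0, -1]]])

```text
time_s: 15.62
tcp_pos: [0.4817, 0.1467, 0.1308]
ee_rot: [[0.675, -0.738, -0.003], [-0.738, -0.675, -0.002], [-0.001, 0.003, -1.0]]
wrist_force: [-5.2, -2.3, 4.4]
gripper_width: 0.004
```

Firm contact (about 7 N). Back off and look.

Request:
move_arm(series=[[[0, 0.4, 0, 0, 0, 0, -1], [0, 1.5, -0.5, 0, 0, 0, -1], [0, 1.5, -2.0, 0, 0, 0, -1], [0, 1.0, -5.0, 0, 0, 0, -1], [0, 0, 0, 0, 0, 0, -1], [0, 0, 0, 0, 0, 0, -1]]])

```text
time_s: 16.38
tcp_pos: [0.45, 0.1177, 0.2061]
ee_rot: [[0.675, -0.738, 0.001], [-0.738, -0.675, 0.001], [-0.0, -0.002, -1.0]]
wrist_force: [-0.2, -0.4, -0.5]
gripper_width: 0.002
```

```bash
python3 -c "
from h import *
s,c=wrist('w12.png'); print(s['time_s'],s['tcp_pos'],s['wrist_force'],s['joints'])
cv2.imwrite('pics/w12z.png',cv2.resize(c['color'][0:250,130:430],None,fx=2.4,fy=2.4,interpolation=cv2.INTER_CUBIC))
"
```

```text
16.375 [0.45004055 0.11769562 0.20610846] [-0.19500026 -0.43807628 -0.52646687] [ 3.47310266e+01  7.09989477e+00 -2.25293699e+01 -2.73917803e-02
 -6.02803830e+01  9.77261738e+01]
```

View pics/w12z.png

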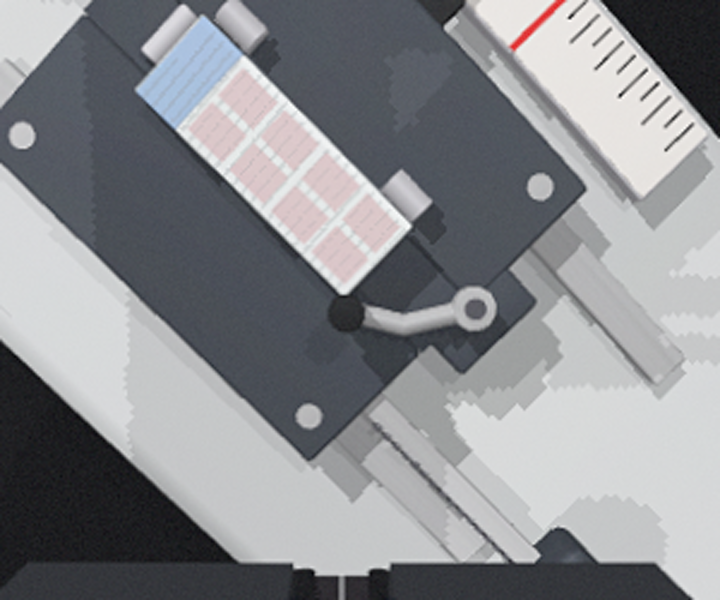

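```bash
python3 -c "
from h import *
import pickle
c=pickle.load(open('w12.pkl','rb'));T=c['T']
Z=lambda p: np.c_[130+(np.array(p)[:,0]+.5)/2.4-.5,(np.array(p)[:,1]+.5)/2.4-.5]
f=lambda uv,z:pix2world(c,Z(uv),z,T)[:,:2]
pin=f([(346,313)],.143);pv=f([(475,309)],.124)
d=((pin-pv)@RM)[0]*1000; print('pin-pivot',d,np.hypot(*d),'clip',np.arctan2(d[1],d[0])-np.radians(135))
print('pivot local',(pv-CA)@RM*1000)
sl=f([(343,296),(412,229),(204,15),(135,92)],.127); print('slide local',(sl-CA)@RM*1000, ((sl-CA)@RM*1000).mean(0))
"
```

```text
pin-pivot [-25.05522995  24.62538155] 35.13081218383397 clip 0.008652020619200673
pivot local [[  8.23860133 -65.81255652]]
slide local [[-14.68409024 -38.01903545]
 [ 10.48109007 -38.5281603 ]
 [ 10.45952455  37.06378896]
 [-15.61806995  36.86413972]] [-2.34038639 -0.65481677]
```

```bash
python3 -c "
from h import *
import pickle
c=pickle.load(open('w12.pkl','rb'));T=c['T']
Z=lambda p: np.c_[130+(np.array(p)[:,0]+.5)/2.4-.5,(np.array(p)[:,1]+.5)/2.4-.5]
# expected overlay from carriage model, shifted to apparent
im=c['color'].copy()
im=cv2.resize(im[0:250,130:430],None,fx=2.4,fy=2.4,interpolation=cv2.INTER_CUBIC)
def draw(l,z,col):
    P=np.array([np.r_[W(q,CA+RM@[-.0008,-.0003]),z] for q in l]); u=world2pix(c,P,T); u=np.c_[(u[:,0]-130+.5)*2.4-.5,(u[:,1]+.5)*2.4-.5]
    cv2.polylines(im,[np.round(u*8).astype(np.int32)],True,col,1,cv2.LINE_AA,3)
draw([(-13,-38),(13,-38),(13,38),(-13,38)],.127,(0,255,0))
draw([(-55,-65),(55,-65),(55,65),(-55,65)],.116,(0,255,255))
for y in(-31,31): draw([(13,y-6),(21,y-6),(21,y+6),(13,y+6)],.116,(255,0,255))
cv2.imwrite('pics/w12o.png',im)
"
```

```text
(no output)
```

View pics/w12o.png

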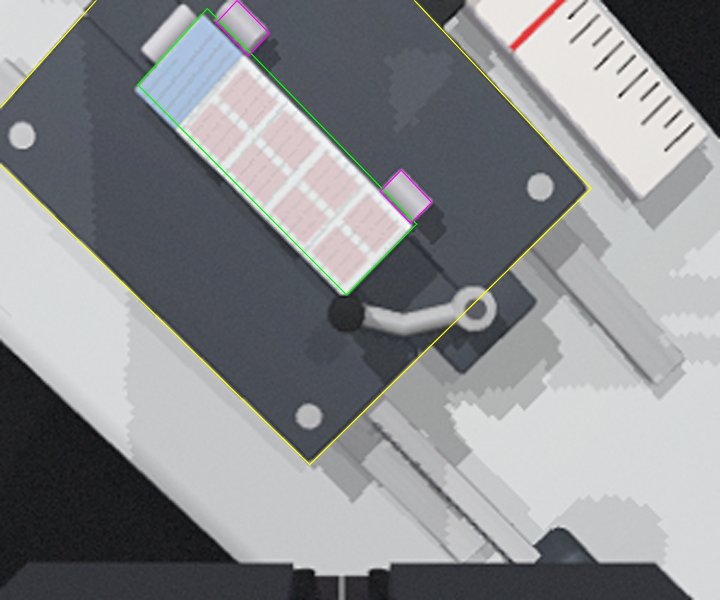

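Overlay confirms the slide seated on its stops, clip ≈ 0.01 rad. Now view the knob.

```bash
python3 -c "
from h import *
k=W([-40,-156]); print(k)
plan([.414,0,.26],-47.6,n=3,f=0.4)
"
```

```text
[0.46326455 0.04297511]
[2.09, 3.52, -1.82, 0.01, 0.01, 0.01, 0.4]
[2.09, 3.52, -1.82, 0.01, 0.01, 0.01, 0.4]
[2.09, 3.52, -1.82, 0.01, 0.01, 0.01, 0.4]
```

Request:
move_arm(series=[[[2.1, 3.5, -1.8, 0, 0, 0, 0.4], [2.1, 3.5, -1.8, 0, 0, 0, 0.4], [2.1, 3.5, -1.8, 0, 0, 0, 0.4], [0, 0, 0, 0, 0, 0, 0.4], [0, 0, 0, 0, 0, 0, 0.4]]])

```text
time_s: 17.05
tcp_pos: [0.4151, 0.0005, 0.2589]
ee_rot: [[0.675, -0.738, -0.002], [-0.738, -0.675, -0.0], [-0.001, 0.001, -1.0]]
wrist_force: [-0.1, 0.4, 0.3]
gripper_width: 0.49
```

```bash
python3 -c "
from h import *
s,c=wrist('w13.png'); print(s['time_s'],s['tcp_pos'],s['wrist_force'],s['joints'])
"
```

```text
17.05 [0.41513256 0.00051964 0.25885973] [-0.07709475  0.41532785  0.34456246] [ 2.26935657e+01 -6.59205721e-01 -2.29627437e+01 -2.42804609e-02
 -6.77945426e+01  1.09752762e+02]
```

View pics/w13.png

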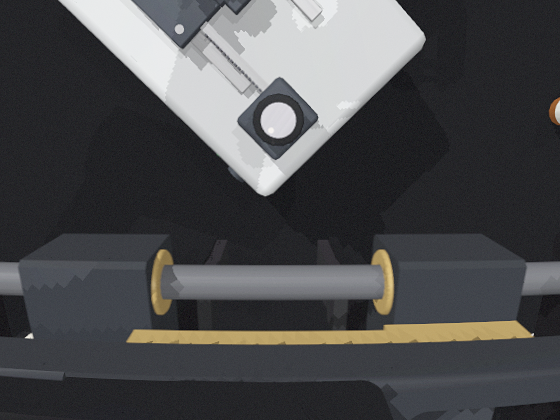

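```bash
python3 -c "
from h import *
import pickle
c=pickle.load(open('w13.pkl','rb'));T=c['T'];s=r.sense()
cv2.imwrite('pics/w13z.png',cv2.resize(c['color'][65:175,220:340],None,fx=5,fy=5,interpolation=cv2.INTER_CUBIC))
g=c['color'].min(2); m=(g>150).astype(np.uint8); m[:90]=0;m[150:]=0;m[:,:255]=0;m[:,302:]=0
n,l,st,ce=cv2.connectedComponentsWithStats(m); print(st,ce)
"
```

```text
[[     0      0    560    420 234012]
 [   255     90      6     10     35]
 [   262     90      2      2      3]
 [   295     90      7      7     28]
 [   261    102     35     36    995]
 [   289    137     13     13     91]
 [   255    142      8      8     36]] [[279.50481599 209.94902825]
 [256.57142857  93.65714286]
 [262.33333333  90.33333333]
 [299.          92.        ]
 [277.87839196 119.80703518]
 [297.         145.        ]
 [257.33333333 146.66666667]]
```

View pics/w13z.png

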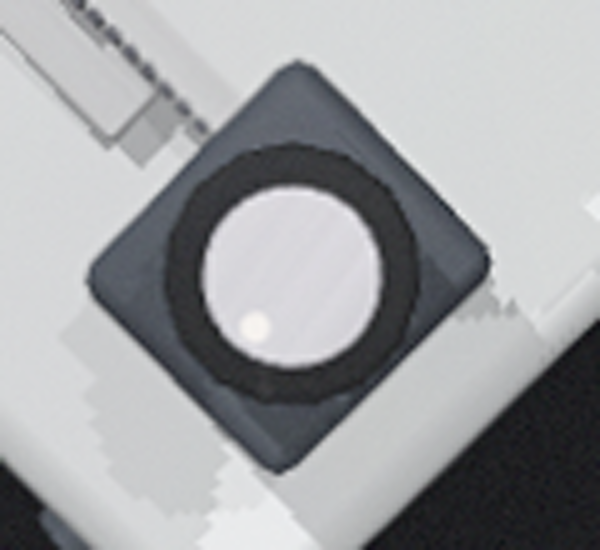

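```bash
python3 -c "
from h import *
import pickle
c=pickle.load(open('w13.pkl','rb'));T=c['T'];s=r.sense()
P=pix2world(c,[[278,119.9]],.162,T)[0]; print(P, (P[:2]-CA)@RM*1000)
P=P-.0013*s['ee_rot'][:,0]; print('true',P,(P[:2]-CA)@RM*1000)
R=s['ee_rot']; print(R.T@(np.r_[P[:2],.134]-s['tcp_pos'])*100)
"
```

```text
[0.46244653 0.04072379 0.162     ] [ -40.71504929 -158.28610804]
true [0.46156859 0.04168255 0.16200136] [ -41.63557772 -157.36816165]
[ 0.12931726 -6.20610014 12.46666723]
```

```bash
python3 -c "
from h import *
import pickle
for i in range(8):
    s=r.sense(); print(s['time_s'],s['tcp_pos'].round(5),s['ee_rot'][:,0].round(4)); c=r.capture('wrist')
    g=c['color'].min(2); m=(g>150).astype(np.uint8); m[:90]=0;m[150:]=0;m[:,:255]=0;m[:,302:]=0
    n,l,st,ce=cv2.connectedComponentsWithStats(m); k=st[1:,4].argmax()+1
    P=pix2world(c,[ce[k]],.162,Twrist(s,c))[0]; print(ce[k].round(2), P.round(4))
"
```

```text
17.1 [0.41519 0.00079 0.25879] [ 0.6753 -0.7375 -0.001 ]
[278.13 120.06] [0.4624 0.0409 0.162 ]
17.15 [0.41524 0.00095 0.25883] [ 0.6757 -0.7372 -0.001 ]
[278.25 120.3 ] [0.4624 0.0409 0.162 ]
17.2 [0.41533 0.00104 0.25896] [ 0.6759 -0.737  -0.0009]
[278.29 120.46] [0.4624 0.0409 0.162 ]
17.25 [0.41539 0.00105 0.25909] [ 6.760e-01 -7.369e-01 -7.000e-04]
[278.19 120.58] [0.4624 0.0409 0.162 ]
17.3 [0.4154  0.00102 0.25925] [ 6.759e-01 -7.370e-01 -6.000e-04]
[278.13 120.63] [0.4624 0.0409 0.162 ]
17.35 [0.41543 0.00096 0.25939] [ 6.759e-01 -7.370e-01 -5.000e-04]
[278.07 120.62] [0.4624 0.0408 0.162 ]
17.4 [0.41543 0.00088 0.25954] [ 6.758e-01 -7.371e-01 -3.000e-04]
[277.96 120.55] [0.4624 0.0408 0.162 ]
17.45 [0.41544 0.0008  0.25966] [ 6.757e-01 -7.372e-01 -2.000e-04]
[277.89 120.5 ] [0.4625 0.0408 0.162 ]
```

```bash
python3 -c "
from h import *
s=r.sense(); print(s['time_s'],s['gripper_width'],s['joints'])
plan([.4624,.0409,.20],-47.5,n=2,f=.4)
"
```

```text
17.5 0.696740838647897 [ 2.27220561e+01 -7.10588953e-01 -2.28916638e+01 -1.72726017e-04
 -6.78456121e+01  1.09771637e+02]
[0.11, -3.09, 2.99, 0.01, 0.0, -0.0, 0.4]
[0.11, -3.09, 2.99, 0.01, 0.0, -0.0, 0.4]
```

Request:
move_arm(series=[[[0.1, -3.1, 3.0, 0, 0, 0, 0.4], [0.1, -3.1, 3.0, 0, 0, 0, 0.4], [0, 0, 0, 0, 0, 0, 0.4], [0, 0, 0, 0, 0, 0, 0.4], [0, 0, 0, 0, 0, 0, 0.4]]])

```text
time_s: 18.12
tcp_pos: [0.4625, 0.0406, 0.201]
ee_rot: [[0.675, -0.738, 0.002], [-0.738, -0.675, 0.001], [0.001, -0.002, -1.0]]
wrist_force: [0.1, -0.5, 0.2]
gripper_width: 0.698
```

```bash
python3 -c "
from h import *
s,c=wrist('w14.png'); print(s['time_s'],s['tcp_pos'])
u=world2pix(c,[[.4624,.0409,.162]],c['T']); print(u)
plan([.4624,.0409,.134],-47.5,n=1,f=.4)
cv2.imwrite('pics/w14z.png',cv2.resize(c['color'][130:400,130:420],None,fx=2.2,fy=2.2))
"
```

```text
18.125 [0.46249264 0.04060311 0.20101899]
[[274.58770901 232.94939258]]
[-0.03, 0.0, 6.71, -0.12, -0.04, -0.05, 0.4]
```

View pics/w14z.png

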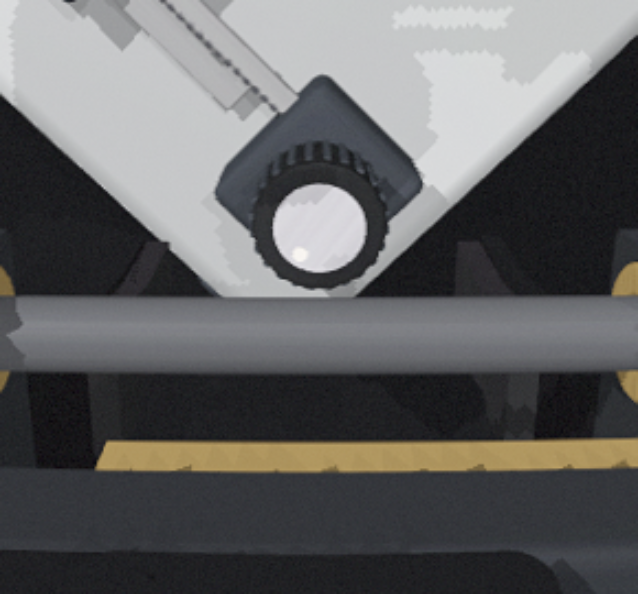

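Knob cap is at (275,233), as predicted. Descend and grip.

Request:
move_arm(series=[[[0, 0, 2.5, 0, 0, 0, 0.4], [0, 0, 2.5, 0, 0, 0, 0.4], [0, 0, 1.2, 0, 0, 0, 0.4], [0, 0, 0.4, 0, 0, 0, 0.4], [0, 0, 0, 0, 0, 0, 0.4], [0, 0, 0, 0, 0, 0, -1], [0, 0, 0, 0, 0, 0, -1], [0, 0, 0, 0, 0, 0, -1], [0, 0, 0, 0, 0, 0, -1], [0, 0, 0, 0, 0, 0, -1]]])

```text
time_s: 19.42
tcp_pos: [0.4638, 0.0397, 0.1344]
ee_rot: [[0.676, -0.737, 0.002], [-0.737, -0.676, -0.002], [0.003, -0.001, -1.0]]
wrist_force: [6.0, -7.9, -2.3]
gripper_width: 0.408
```

```bash
python3 -c "
from h import *
s,c=wrist('w15.png'); print(s['time_s'],s['tcp_pos'],s['wrist_force'],s['moment'],s['gripper_width'],s['joints'])
save('scene','s15.png')"
```

```text
19.425 [0.46376505 0.03970138 0.13441395] [ 6.03771393 -7.92260586 -2.2671066 ] [-1.95795914 -1.34457205  0.03661801] 0.40804248495586487 [ 25.08003924  11.72245722 -28.65924126   0.20280891 -49.53874559
 107.28207977]
```

View pics/w15.png

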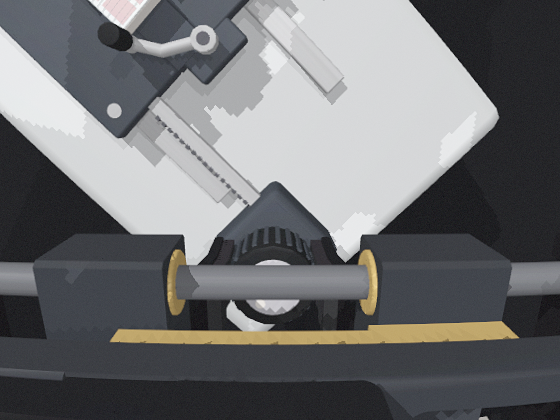

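Request:
move_arm(series=[[[0.15, 0, 0, 0, 0, 0, -1], [0, 0, 0, 0, 0, 0, -1], [0, 0, 0, 0, 0, 0, -1]]])

```text
time_s: 19.9
tcp_pos: [0.4638, 0.0396, 0.1344]
ee_rot: [[0.675, -0.738, 0.001], [-0.738, -0.675, -0.0], [0.001, -0.001, -1.0]]
wrist_force: [0.6, -1.8, 3.3]
gripper_width: 0.403
```

```bash
python3 -c "
from h import *
s=r.sense(); print(s['time_s'],s['tcp_pos'],s['wrist_force'],s['wrist_force']@s['ee_rot'])"
```

```text
19.9 [0.46383362 0.03961889 0.13437935] [ 0.59318991 -1.82689934  3.27256633] [ 1.75056605  0.79450775 -3.27160539]
```

Request:
move_arm(series=[[[0, 0, 0, 0, 0, 4, -1], [0, 0, 0, 0, 0, 8, -1], [0, 0, 0, 0, 0, 8, -1], [0, 0, 0, 0, 0, 8, -1], [0, 0, 0, 0, 0, 8, -1], [0, 0, 0, 0, 0, 4, -1], [0, 0, 0, 0, 0, 0, -1], [0, 0, 0, 0, 0, 0, -1]]])

```text
time_s: 20.9
tcp_pos: [0.464, 0.0393, 0.1344]
ee_rot: [[0.044, -0.999, 0.001], [-0.999, -0.044, -0.001], [0.001, -0.001, -1.0]]
wrist_force: [1.6, -4.2, 3.6]
gripper_width: 0.406
```

```bash
python3 -c "
from h import *
s=r.sense(); print(s['time_s'],s['tcp_pos'],s['wrist_force'],s['wrist_force']@s['ee_rot'],s['moment'],s['joints'])"
```

```text
20.9 [0.463983   0.03929825 0.13437642] [ 1.60592627 -4.16795155  3.59250385] [ 4.23724299 -1.42482417 -3.58783377] [-1.33484914 -0.56789622 -0.08435332] [ 24.95626586  11.77372272 -28.55074184   0.08290494 -49.62899141
  67.51682046]
```

Request:
move_arm(series=[[[0.06, 0, 0, 0, 0, 5, -1], [0, 0, 0, 0, 0, 9, -1], [0, 0, 0, 0, 0, 9, -1], [0, 0, 0, 0, 0, 9, -1], [0, 0, 0, 0, 0, 9, -1], [0, 0, 0, 0, 0, 9, -1], [0, 0, 0, 0, 0, 5, -1], [0, 0, 0, 0, 0, 5, -1], [0, 0, 0, 0, 0, 0, -1], [0, 0, 0, 0, 0, 0, -1]]])

```text
time_s: 22.15
tcp_pos: [0.4638, 0.0388, 0.1343]
ee_rot: [[-0.843, -0.538, 0.001], [-0.538, 0.843, -0.0], [-0.0, -0.001, -1.0]]
wrist_force: [1.0, -5.1, 4.8]
gripper_width: 0.41
```

```bash
python3 -c "
from h import *
s=r.sense(); print(s['time_s'],s['tcp_pos'],s['wrist_force']@s['ee_rot'],s['moment'],s['joints'],s['ee_rot'][:,0])
c=save('scene','s16.png');cv2.imwrite('pics/s16z.png',cv2.resize(c['color'][150:260,230:380],None,fx=5,fy=5,interpolation=cv2.INTER_CUBIC))
wrist('w16.png')"
```

```text
22.15 [0.46376463 0.038821   0.13434701] [ 1.94904328 -4.84099633 -4.77727904] [-1.33235503 -0.50417661 -0.09851618] [ 24.89692118  11.76562939 -28.55651688   0.05538062 -49.6530945
   7.64218086] [-8.42687781e-01 -5.38402447e-01 -3.30061455e-04]
```

View pics/s16z.png

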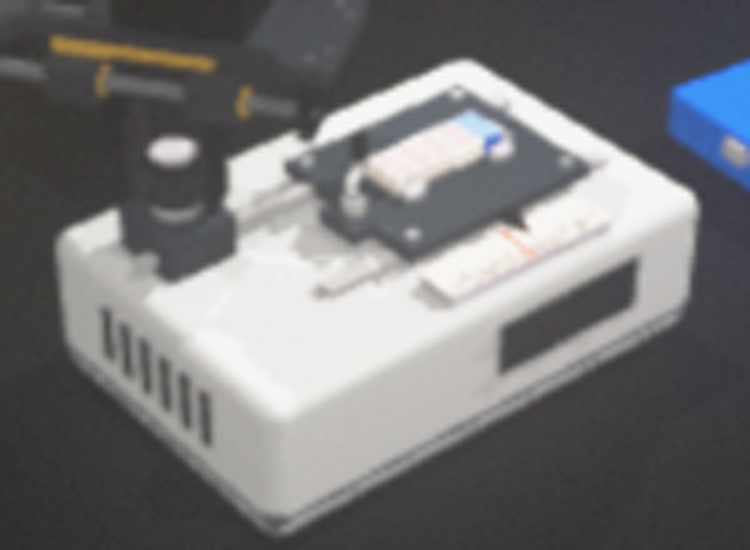

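View pics/w16.png

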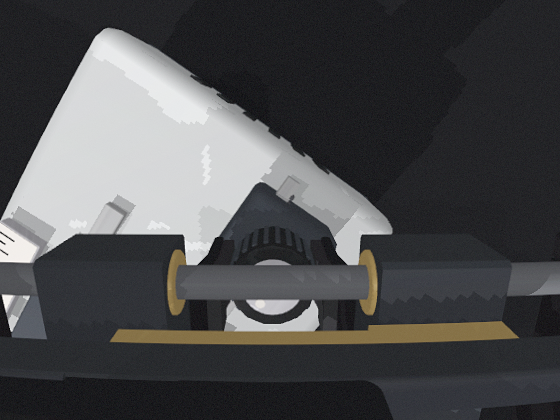

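Request:
move_arm(series=[[[0, -0.06, 0, 0, 0, 5, -1], [0, 0, 0, 0, 0, 9, -1], [0, 0, 0, 0, 0, 9, -1], [0, 0, 0, 0, 0, 9, -1], [0, 0, 0, 0, 0, 9, -1], [0, 0, 0, 0, 0, 9, -1], [0, 0, 0, 0, 0, 9, -1], [0, 0, 0, 0, 0, 9, -1], [0, 0, 0, 0, 0, 9, -1], [0, 0, 0, 0, 0, 6, -1], [0, 0, 0, 0, 0, 0, -1], [0, 0, 0, 0, 0, 0, -1]]])

```text
time_s: 23.75
tcp_pos: [0.4631, 0.0388, 0.1343]
ee_rot: [[-0.637, 0.771, -0.001], [0.771, 0.637, -0.0], [0.001, -0.001, -1.0]]
wrist_force: [-2.4, -0.5, 7.8]
gripper_width: 0.406
```

```bash
python3 -c "
from h import *
s=r.sense(); print(s['time_s'],s['tcp_pos'],s['wrist_force']@s['ee_rot'],s['moment'],s['joints'],s['ee_rot'][:,0])
c=save('scene','s17.png');cv2.imwrite('pics/s17z.png',cv2.resize(c['color'][180:215,300:360],None,fx=12,fy=12,interpolation=cv2.INTER_CUBIC))
"
```

```text
23.75 [0.46306564 0.03876552 0.13433467] [ 1.14898052 -2.18693341 -7.76739139] [-0.42579302  0.55209926 -0.16081985] [ 2.48762845e+01  1.17590947e+01 -2.85303714e+01 -4.29433738e-02
 -4.97820566e+01 -7.52830853e+01] [-0.63695865  0.77089748  0.00087011]
```

View pics/s17z.png

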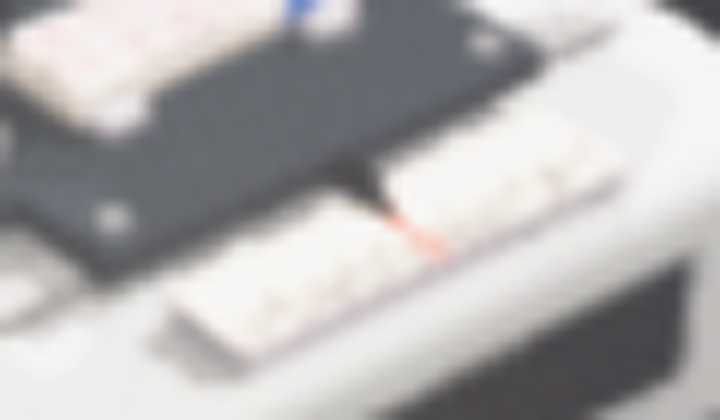

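The pointer is close to the red line. Release, lift and look from above.

Request:
move_arm(series=[[[0, 0, 0, 0, 0, 0, 0.15], [0, 0, 0, 0, 0, 0, 0.15], [0, 0, 0, 0, 0, 0, 0.15], [0, 0, -2.0, 0, 0, 0, 0.15], [0, 0, -4.0, 0, 0, 0, 0.15], [0, 0, -2.0, 0, 0, 0, 0.15], [0, 0, 0, 0, 0, 0, 0.15]]])

```text
time_s: 24.68
tcp_pos: [0.4646, 0.039, 0.2152]
ee_rot: [[-0.636, 0.772, 0.003], [0.772, 0.636, 0.002], [-0.001, 0.004, -1.0]]
wrist_force: [-0.3, -0.1, -0.0]
gripper_width: 0.574
```

```bash
python3 -c "
from h import *
s=r.sense(); print(s['time_s'],s['tcp_pos'],s['wrist_force'])
plan([.64,.213,.215],129.6,n=5,f=.15)
"
```

```text
24.675 [0.46459595 0.03904892 0.21515382] [-0.3179155  -0.13454546 -0.00208775]
[0.45, 4.92, 0.02, 0.04, 0.01, -0.02, 0.15]
[0.45, 4.92, 0.02, 0.04, 0.01, -0.02, 0.15]
[0.45, 4.92, 0.01, 0.04, 0.01, -0.02, 0.15]
[0.45, 4.92, 0.01, 0.04, 0.01, -0.02, 0.15]
[0.45, 4.92, 0.01, 0.04, 0.01, -0.02, 0.15]
```

Request:
move_arm(series=[[[0.45, 4.9, 0, 0, 0, 0, 0.15], [0.45, 4.9, 0, 0, 0, 0, 0.15], [0.45, 4.9, 0, 0, 0, 0, 0.15], [0.45, 4.9, 0, 0, 0, 0, 0.15], [0.45, 4.9, 0, 0, 0, 0, 0.15], [0, 0, 0, 0, 0, 0, 0.15], [0, 0, 0, 0, 0, 0, 0.15]]])

```text
time_s: 25.55
tcp_pos: [0.6377, 0.2113, 0.2119]
ee_rot: [[-0.636, 0.772, -0.003], [0.772, 0.636, -0.002], [0.001, -0.004, -1.0]]
wrist_force: [-0.9, -0.6, -0.2]
gripper_width: 0.576
```

```bash
python3 -c "
from h import *
s,c=wrist('w18.png'); print(s['time_s'],s['tcp_pos'])
m=W([79.7,-22.5]);print(world2pix(c,[[*m,.106]],c['T']))
"
```

```text
25.55 [0.63772865 0.21131052 0.21186447]
[[268.95384687 117.55688619]]
```

View pics/w18.png

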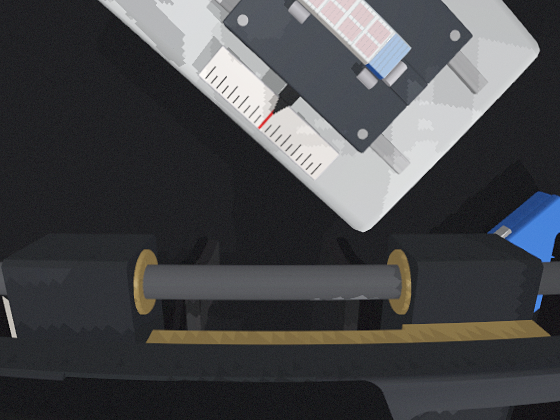

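```bash
python3 -c "
import cv2
a=cv2.imread('pics/w18.png'); cv2.imwrite('pics/w18z.png',cv2.resize(a[75:145,235:315],None,fx=9,fy=8,interpolation=cv2.INTER_CUBIC))
"
```

```text
(no output)
```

View pics/w18z.png

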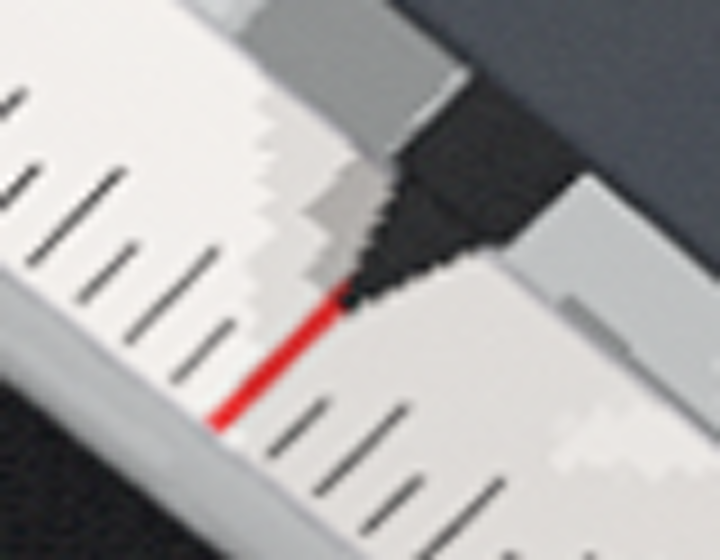

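```bash
python3 -c "
from h import *
import pickle
c=pickle.load(open('w18.pkl','rb'));T=c['T']
Z=lambda p: np.c_[235+(np.array(p)[:,0]+.5)/9-.5,75+(np.array(p)[:,1]+.5)/8-.5]
for z in (.104,.107):
  P=pix2world(c,Z([(218,422),(338,302),(349,304),(385,182),(505,250),(298,430),(362,450)]),z,T)[:,:2]; print(z,((P-CA)@RM*1000).round(2))
"
```

```text
0.104 [[ 89.75 -23.33]
 [ 75.48 -23.28]
 [ 75.03 -22.51]
 [ 65.27 -27.51]
 [ 63.27 -16.52]
 [ 86.   -18.1 ]
 [ 83.89 -13.11]]
0.107 [[ 89.6  -23.33]
 [ 75.49 -23.28]
 [ 75.04 -22.52]
 [ 65.39 -27.47]
 [ 63.41 -16.6 ]
 [ 85.89 -18.16]
 [ 83.81 -13.22]]
```

Pointer sits about +0.9 mm from the mark: inside tolerance, but worth centring with about 8° more on the knob. Go back to it.

```bash
python3 -c "
from h import *
plan([.4634,.0391,.212],129.6,n=5,f=.3)
"
```

```text
[-0.44, -4.88, 0.03, -0.03, -0.01, -0.03, 0.3]
[-0.44, -4.88, 0.03, -0.03, -0.01, -0.03, 0.3]
[-0.43, -4.88, 0.02, -0.03, -0.01, -0.03, 0.3]
[-0.43, -4.88, 0.02, -0.03, -0.01, -0.03, 0.3]
[-0.43, -4.88, 0.02, -0.03, -0.01, -0.03, 0.3]
```

Request:
move_arm(series=[[[-0.45, -4.9, 0, 0, 0, 0, 0.3], [-0.45, -4.9, 0, 0, 0, 0, 0.3], [-0.45, -4.9, 0, 0, 0, 0, 0.3], [-0.4, -4.9, 0, 0, 0, 0, 0.3], [-0.4, -4.8, 0, 0, 0, 0, 0.3], [0, 0, 0, 0, 0, 0, 0.3], [0, 0, 0, 0, 0, 0, 0.3], [0, 0, 0, 0, 0, 0, 0.3]]])

```text
time_s: 26.6
tcp_pos: [0.4645, 0.0404, 0.2141]
ee_rot: [[-0.636, 0.772, 0.001], [0.772, 0.636, 0.0], [-0.0, 0.001, -1.0]]
wrist_force: [-0.5, 0.2, 0.3]
gripper_width: 0.648
```

```bash
python3 -c "
from h import *
s,c=wrist('w19.png'); print(s['time_s'],s['tcp_pos']); print(world2pix(c,[[.4634,.0391,.162]],c['T']))
plan([.4634,.0391,.134],129.6,n=1,f=.3)
"
```

```text
26.6 [0.46451531 0.04041704 0.21407725]
[[268.47888964 222.51126989]]
[-0.04, -0.17, 7.98, 0.0, 0.0, -0.11, 0.3]
```

View pics/w19.png

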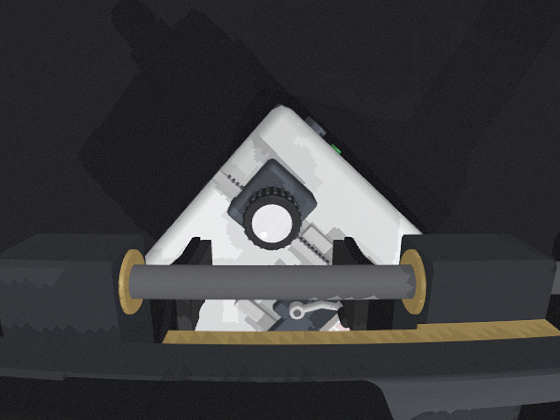

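Request:
move_arm(series=[[[-0.05, -0.15, 2.5, 0, 0, 0, 0.3], [0, 0, 2.5, 0, 0, 0, 0.3], [0, 0, 2.0, 0, 0, 0, 0.3], [0, 0, 0.8, 0, 0, 0, 0.3], [0, 0, 0, 0, 0, 0, 0.3], [0, 0, 0, 0, 0, 0, 0.3], [0, 0, 0, 0, 0, 0, -1], [0, 0, 0, 0, 0, 0, -1], [0, 0, 0, 0, 0, 0, -1], [0, 0, 0, 0, 0, 0, -1], [0, 0, 0, 0, 0, 0, -1]]])

```text
time_s: 28.02
tcp_pos: [0.4631, 0.0388, 0.1362]
ee_rot: [[-0.636, 0.772, 0.0], [0.772, 0.636, 0.0], [0.0, 0.0, -1.0]]
wrist_force: [-2.2, 1.8, 3.6]
gripper_width: 0.408
```

```bash
python3 -c "
from h import *
s=r.sense(); print(s['time_s'],s['tcp_pos'],s['wrist_force']@s['ee_rot'],s['moment'],s['gripper_width'],np.degrees(np.arctan2(s['ee_rot'][1,0],s['ee_rot'][0,0])))
"
```

```text
28.025 [0.46312602 0.03884081 0.13624092] [ 2.76916498 -0.60188369 -3.6473603 ] [0.57598485 0.48660088 0.00542024] 0.40840053288566097 129.46686232359903
```

Request:
move_arm(series=[[[0, 0, 0, 0, 0, 4, -1], [0, 0, 0, 0, 0, 4, -1], [0, 0, 0, 0, 0, 0, -1], [0, 0, 0, 0, 0, 0, -1]]])

```text
time_s: 28.52
tcp_pos: [0.4631, 0.0388, 0.1362]
ee_rot: [[-0.523, 0.853, 0.0], [0.853, 0.523, 0.0], [0.0, 0.0, -1.0]]
wrist_force: [-3.6, 2.1, 5.9]
gripper_width: 0.404
```

```bash
python3 -c "
from h import *
s=r.sense(); print(s['time_s'],s['tcp_pos'],s['wrist_force']@s['ee_rot'],s['moment'],s['gripper_width'],np.degrees(np.arctan2(s['ee_rot'][1,0],s['ee_rot'][0,0])))
"
```

```text
28.525 [0.46307854 0.03884418 0.13622142] [ 3.62323409 -1.9697668  -5.90598583] [ 0.94008499  0.76927474 -0.08944051] 0.4039956108225094 121.50164644043133
```

Request:
move_arm(series=[[[0, 0, 0, 0, 0, 0, 0.15], [0, 0, 0, 0, 0, 0, 0.15], [0, 0, 0, 0, 0, 0, 0.15], [0, 0, -2.0, 0, 0, 0, 0.15], [0, 0, -4.0, 0, 0, 0, 0.15], [0, 0, -2.0, 0, 0, 0, 0.15], [0.45, 4.9, 0, 0, 0, -1, 0.15], [0.45, 4.9, 0, 0, 0, -1, 0.15], [0.45, 4.9, 0, 0, 0, -2, 0.15], [0.45, 4.9, 0, 0, 0, -2, 0.15], [0.45, 4.9, 0, 0, 0, -2, 0.15], [0, 0, 0, 0, 0, 0, 0.15]]])

```text
time_s: 30.02
tcp_pos: [0.6548, 0.1963, 0.2131]
ee_rot: [[-0.637, 0.771, -0.002], [0.771, 0.637, -0.001], [0.0, -0.002, -1.0]]
wrist_force: [-1.0, 0.3, 0.1]
gripper_width: 0.576
```

Request:
move_arm(series=[[[0, 0, 0, 0, 0, 0, 0.15], [0, 0, 0, 0, 0, 0, 0.15]]])

```text
time_s: 30.28
tcp_pos: [0.6528, 0.1936, 0.2165]
ee_rot: [[-0.635, 0.772, 0.0], [0.772, 0.635, -0.0], [-0.0, 0.0, -1.0]]
wrist_force: [0.6, 0.3, 0.3]
gripper_width: 0.576
```

```bash
python3 -c "
from h import *
s,c=wrist('w20.png'); print(s['time_s'],s['tcp_pos'],s['wrist_force'])
u=world2pix(c,[[*W([79.7,-23.3]),.106]],c['T'])[0]; print(u); x,y=int(u[0])-35,int(u[1])-45
print(x,y); y=max(y,0)
cv2.imwrite('pics/w20z.png',cv2.resize(c['color'][y:y+70,x:x+80],None,fx=9,fy=8,interpolation=cv2.INTER_CUBIC))
"
```

```text
30.275 [0.65276681 0.19358818 0.21647082] [0.5512505  0.321545   0.30001724]
[300.50590487 115.65567279]
265 70
```

View pics/w20z.png

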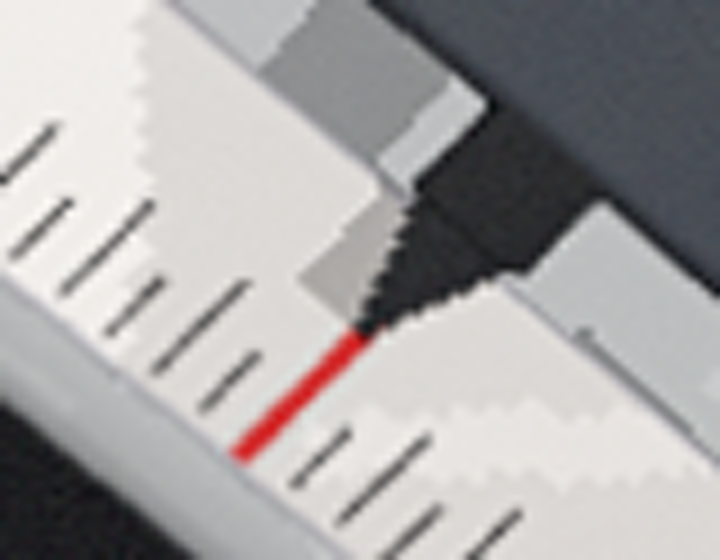

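View pics/w20.png

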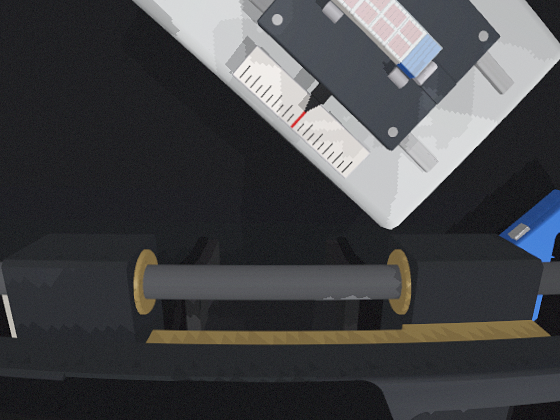

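```bash
python3 -c "
from h import *
import pickle
c=pickle.load(open('w20.pkl','rb'));T=c['T']
Z=lambda p: np.c_[265+(np.array(p)[:,0]+.5)/9-.5,70+(np.array(p)[:,1]+.5)/8-.5]
P=pix2world(c,Z([(240,455),(362,338),(370,332),(405,205),(520,275)]),.106,T)[:,:2]; print(((P-CA)@RM*1000).round(2))
"
```

```text
[[ 89.84 -23.07]
 [ 75.64 -22.87]
 [ 74.82 -22.76]
 [ 64.83 -28.29]
 [ 63.1  -17.32]]
```

Request:
move_arm(series=[[[1.0, -4.0, 0, 0, 0, 0, 0.15], [1.0, -4.0, 0, 0, 0, 0, 0.15], [0, -2.0, 0, 0, 0, 0, 0.15], [0, 0, 0, 0, 0, 0, 0.15], [0, 0, 0, 0, 0, 0, 0.15], [0, 0, 0, 0, 0, 0, 0.15]]])

```text
time_s: 31.08
tcp_pos: [0.564, 0.1466, 0.2158]
ee_rot: [[-0.636, 0.772, 0.0], [0.772, 0.636, 0.0], [-0.0, 0.0, -1.0]]
wrist_force: [-0.6, 0.5, 0.9]
gripper_width: 0.575
```

```bash
python3 -c "
from h import *
s,c=wrist('w21.png'); print(s['time_s'],s['tcp_pos'],s['wrist_force'])
save('scene','s21.png')
"
```

```text
31.075 [0.56397794 0.14661464 0.21584111] [-0.58796486  0.51588558  0.89283549]
```

View pics/w21.png

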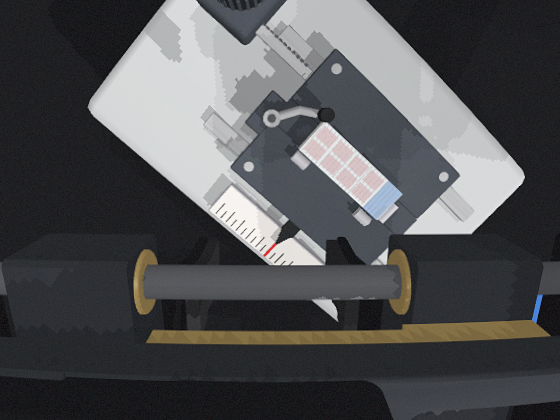

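View pics/s21.png

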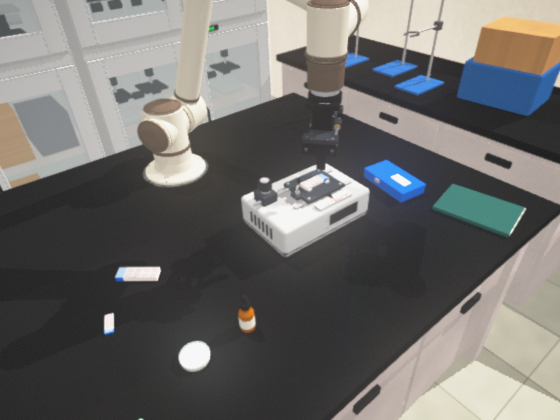

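Pointer within about 0.2 mm of the mark, slide on its stops, finger shut, bystanders unmoved, and the hand clear. Hand in.

Request:
move_arm(series=[[[0, 0, -3.0, 0, 0, 0, 0.15], [0, 0, 0, 0, 0, 0, 0.15], [0, 0, 0, 0, 0, 0, 0.15]]])

```text
time_s: 31.55
tcp_pos: [0.5632, 0.1464, 0.2452]
ee_rot: [[-0.635, 0.772, -0.001], [0.772, 0.635, 0.0], [0.001, -0.001, -1.0]]
wrist_force: [0.5, -0.4, -0.3]
gripper_width: 0.577
```

```bash
python3 -c "
from h import *
s=r.sense(); print(s['time_s'],s['tcp_pos'],s['wrist_force'])
print(r.finish_job())"
```

```text
31.55 [0.5632389  0.14643021 0.24521716] [ 0.46151854 -0.36618449 -0.27056673]
the job is handed in; nothing more can be done
None
```

I handed the job in at 31.6 s. The slide is in the holder, the finger is shut against its corner and the pointer is on the red mark; no verdict was reported.

- **Slide:** I took the middle-sized one, which measured 76 × 26 mm. I laid it in the holder and let go. An overlay of the known geometry on the wrist picture showed it on its stops to within about 1 mm, and it looked unchanged in the last picture.
- **Finger:** I pushed the pin round until it met the slide firmly, at about 7 N. The finger then measured about 0.01 rad open and still looked shut at the end.
- **Knob:** I turned it about 183° and found the pointer about 0.9 mm short of the mark. I gripped the knob again for 8° more, and the last check put the pointer about 0.2 mm from the mark. The stage was moved only by the knob.
- **Finish:** The hand was clear, with no contact force, and in the last picture the bystanders looked to be where they started.
- **Disagreement:** The camera's position for the knob was about 1.5–2 mm off the one found by gripping it. I used the gripped position when I returned to it.

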